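Erect the hinge kit's tray and pack its dowels

TASK

One of the two flat cardboard tray blanks has the steel hinge lying on it and the other carries the green drill-bit case. Fold all four walls of the hinge's blank fully upright around the hinge, then put every square beech dowel on the counter into that tray, with the hinge still inside and the walls still upright. Leave the other blank with its walls down, and leave the drill-bit case and everything else on the counter where they are.

Things in the scene. Friction and masses are not known exactly. Their poses are not given: they have to be found in the camera images.
- left_tray_floor (a point): centre of the top face of the floor panel of the left cardboard tray blank (the one at +y), which is taped to the counter and does not move. Floor panel 120 mm along this point's x, 100 mm along y, 3 mm thick, z up. A wall panel is hinged along each of its four edges. Erected, the tray is 114 x 94 mm inside, its walls are 48 mm high and the tabs on them reach 70 mm above the counter
- left_tray_back (a joint): wall panel on its +x side of the left blank: 0 flat outwards, 1.57 upright (stop); starts at 0.15 to 0.5 and stays at any angle (stiff crease, 0.04 N m). Hinge line 60 mm from the floor centre, 1 mm above the counter. Panel 48 mm high, 100 mm wide, 3 mm thick; mid-edge a pull tab 24 mm wide, 4 mm thick projects 20 mm further, its centre 58 mm from the hinge line
- left_tray_front (a joint): wall panel on its -x side of the left blank: 0 flat outwards, 1.57 upright (stop); starts at 0.15 to 0.5 and stays at any angle (stiff crease, 0.04 N m). Hinge line 60 mm from the floor centre, 1 mm above the counter. Panel 48 mm high, 100 mm wide, 3 mm thick; mid-edge a pull tab 24 mm wide, 4 mm thick projects 20 mm further, its centre 58 mm from the hinge line
- left_tray_left (a joint): wall panel on its +y side of the left blank: 0 flat outwards, 1.57 upright (stop); starts at 0.15 to 0.5 and stays at any angle (stiff crease, 0.04 N m). Hinge line 50 mm from the floor centre, 1 mm above the counter. Panel 48 mm high, 120 mm wide, 3 mm thick; mid-edge a pull tab 24 mm wide, 4 mm thick projects 20 mm further, its centre 58 mm from the hinge line
- left_tray_right (a joint): wall panel on its -y side of the left blank: 0 flat outwards, 1.57 upright (stop); starts at 0.15 to 0.5 and stays at any angle (stiff crease, 0.04 N m). Hinge line 50 mm from the floor centre, 1 mm above the counter. Panel 48 mm high, 120 mm wide, 3 mm thick; mid-edge a pull tab 24 mm wide, 4 mm thick projects 20 mm further, its centre 58 mm from the hinge line
- right_tray_floor (a point): centre of the top face of the floor panel of the right cardboard tray blank (the one at -y), which is taped to the counter and does not move. Floor panel 120 mm along this point's x, 100 mm along y, 3 mm thick, z up. A wall panel is hinged along each of its four edges. Erected, the tray is 114 x 94 mm inside, its walls are 48 mm high and the tabs on them reach 70 mm above the counter
- right_tray_back (a joint): wall panel on its +x side of the right blank: 0 flat outwards, 1.57 upright (stop); starts at 0.15 to 0.5 and stays at any angle (stiff crease, 0.04 N m). Hinge line 60 mm from the floor centre, 1 mm above the counter. Panel 48 mm high, 100 mm wide, 3 mm thick; mid-edge a pull tab 24 mm wide, 4 mm thick projects 20 mm further, its centre 58 mm from the hinge line
- right_tray_front (a joint): wall panel on its -x side of the right blank: 0 flat outwards, 1.57 upright (stop); starts at 0.15 to 0.5 and stays at any angle (stiff crease, 0.04 N m). Hinge line 60 mm from the floor centre, 1 mm above the counter. Panel 48 mm high, 100 mm wide, 3 mm thick; mid-edge a pull tab 24 mm wide, 4 mm thick projects 20 mm further, its centre 58 mm from the hinge line
- right_tray_left (a joint): wall panel on its +y side of the right blank: 0 flat outwards, 1.57 upright (stop); starts at 0.15 to 0.5 and stays at any angle (stiff crease, 0.04 N m). Hinge line 50 mm from the floor centre, 1 mm above the counter. Panel 48 mm high, 120 mm wide, 3 mm thick; mid-edge a pull tab 24 mm wide, 4 mm thick projects 20 mm further, its centre 58 mm from the hinge line
- right_tray_right (a joint): wall panel on its -y side of the right blank: 0 flat outwards, 1.57 upright (stop); starts at 0.15 to 0.5 and stays at any angle (stiff crease, 0.04 N m). Hinge line 50 mm from the floor centre, 1 mm above the counter. Panel 48 mm high, 120 mm wide, 3 mm thick; mid-edge a pull tab 24 mm wide, 4 mm thick projects 20 mm further, its centre 58 mm from the hinge line
- dowel1_center (a point): centre of a loose beech dowel, a square rod 16 x 16 mm and 70 mm long, 20 g; its x runs along the rod. Three to five dowels are there; an absent one reads None
- dowel2_center (a point): centre of a loose beech dowel, a square rod 16 x 16 mm and 70 mm long, 20 g; its x runs along the rod. Three to five dowels are there; an absent one reads None
- dowel3_center (a point): centre of a loose beech dowel, a square rod 16 x 16 mm and 70 mm long, 20 g; its x runs along the rod. Three to five dowels are there; an absent one reads None
- dowel4_center (a point): centre of a loose beech dowel, a square rod 16 x 16 mm and 70 mm long, 20 g; its x runs along the rod. Three to five dowels are there; an absent one reads None
- dowel5_center (a point): centre of a loose beech dowel, a square rod 16 x 16 mm and 70 mm long, 20 g; its x runs along the rod. Three to five dowels are there; an absent one reads None
- hinge_center (a point): centre of the loose stainless steel butt hinge, lying open: 60 x 50 mm, leaves 3 mm thick, knuckle 8 mm along its x. It lies on the floor panel of one of the two blanks
- bit_case_center (a point): centre of the green plastic drill-bit case, 70 x 50 x 28.5 mm, lying on the floor panel of the other blank; to be left there
- hex_key: chunky black hex key, 110 mm long, 10 mm thick, not part of the job; its origin is on its underside
- screwdriver: screwdriver, not part of the job; its origin is on its underside
- tape_measure: grey tape measure, 65 x 30 x 60 mm, not part of the job; its origin is on its underside
- pencil: pencil, 170 mm, not part of the job; its origin is on its underside
- mug: white mug, 80 mm across, 90 mm tall, not part of the job; its origin is on its underside
- glue: white bottle of wood glue, 160 mm tall, not part of the job; its origin is on its underside
- tape_roll: roll of clear tape, 100 mm across, lying flat, not part of the job; its origin is on its underside
There are look-alikes about, which are no part of the job. Leave any black look-alike of the part that bears dowel2_center alone. What is shaped like the part that bears dowel4_center but white is not meant.

How it is judged (in metres and radians):
On the way, in this order (a step that is already met when the one before it is completed fails the run):
1. all four walls of the blank that carries the hinge are upright (((horizontal distance between hinge_center and left_tray_floor below 0.06 m and value of joint each of left_tray_back, left_tray_front, left_tray_left, left_tray_right above 1.45 rad) or (horizontal distance between hinge_center and right_tray_floor below 0.06 m and value of joint each of right_tray_back, right_tray_front, right_tray_left, right_tray_right above 1.45 rad))), for 0.2 s.
2. every dowel present lies inside that tray (((horizontal distance between hinge_center and left_tray_floor below 0.06 m and ((x of dowel1_center in the frame of left_tray_floor between -0.06 and 0.06 m and y of dowel1_center in the frame of left_tray_floor between -0.05 and 0.05 m and z of dowel1_center in the frame of left_tray_floor between -0.002 and 0.045 m) and (x of dowel2_center in the frame of left_tray_floor between -0.06 and 0.06 m and y of dowel2_center in the frame of left_tray_floor between -0.05 and 0.05 m and z of dowel2_center in the frame of left_tray_floor between -0.002 and 0.045 m) and (x of dowel3_center in the frame of left_tray_floor between -0.06 and 0.06 m and y of dowel3_center in the frame of left_tray_floor between -0.05 and 0.05 m and z of dowel3_center in the frame of left_tray_floor between -0.002 and 0.045 m) and (x of dowel4_center in the frame of left_tray_floor between -0.06 and 0.06 m and y of dowel4_center in the frame of left_tray_floor between -0.05 and 0.05 m and z of dowel4_center in the frame of left_tray_floor between -0.002 and 0.045 m) and (x of dowel5_center in the frame of left_tray_floor between -0.06 and 0.06 m and y of dowel5_center in the frame of left_tray_floor between -0.05 and 0.05 m and z of dowel5_center in the frame of left_tray_floor between -0.002 and 0.045 m))) or (horizontal distance between hinge_center and right_tray_floor below 0.06 m and ((x of dowel1_center in the frame of right_tray_floor between -0.06 and 0.06 m and y of dowel1_center in the frame of right_tray_floor between -0.05 and 0.05 m and z of dowel1_center in the frame of right_tray_floor between -0.002 and 0.045 m) and (x of dowel2_center in the frame of right_tray_floor between -0.06 and 0.06 m and y of dowel2_center in the frame of right_tray_floor between -0.05 and 0.05 m and z of dowel2_center in the frame of right_tray_floor between -0.002 and 0.045 m) and (x of dowel3_center in the frame of right_tray_floor between -0.06 and 0.06 m and y of dowel3_center in the frame of right_tray_floor between -0.05 and 0.05 m and z of dowel3_center in the frame of right_tray_floor between -0.002 and 0.045 m) and (x of dowel4_center in the frame of right_tray_floor between -0.06 and 0.06 m and y of dowel4_center in the frame of right_tray_floor between -0.05 and 0.05 m and z of dowel4_center in the frame of right_tray_floor between -0.002 and 0.045 m) and (x of dowel5_center in the frame of right_tray_floor between -0.06 and 0.06 m and y of dowel5_center in the frame of right_tray_floor between -0.05 and 0.05 m and z of dowel5_center in the frame of right_tray_floor between -0.002 and 0.045 m))))), for 0.2 s.
At the end, for the whole second after the job is handed in: Hinge's blank: four walls at 1.45 rad or more; hinge and all dowels centred within 60 mm (x) and 50 mm (y) of its floor centre and under 45 mm above it, at rest. Other blank: walls below 0.8 rad. Drill-bit case within 30 mm of its start (((horizontal distance between hinge_center and left_tray_floor below 0.06 m and (x of hinge_center in the frame of left_tray_floor between -0.06 and 0.06 m and y of hinge_center in the frame of left_tray_floor between -0.05 and 0.05 m and z of hinge_center in the frame of left_tray_floor between -0.002 and 0.045 m) and value of joint each of left_tray_back, left_tray_front, left_tray_left, left_tray_right above 1.45 rad and ((x of dowel1_center in the frame of left_tray_floor between -0.06 and 0.06 m and y of dowel1_center in the frame of left_tray_floor between -0.05 and 0.05 m and z of dowel1_center in the frame of left_tray_floor between -0.002 and 0.045 m) and (x of dowel2_center in the frame of left_tray_floor between -0.06 and 0.06 m and y of dowel2_center in the frame of left_tray_floor between -0.05 and 0.05 m and z of dowel2_center in the frame of left_tray_floor between -0.002 and 0.045 m) and (x of dowel3_center in the frame of left_tray_floor between -0.06 and 0.06 m and y of dowel3_center in the frame of left_tray_floor between -0.05 and 0.05 m and z of dowel3_center in the frame of left_tray_floor between -0.002 and 0.045 m) and (x of dowel4_center in the frame of left_tray_floor between -0.06 and 0.06 m and y of dowel4_center in the frame of left_tray_floor between -0.05 and 0.05 m and z of dowel4_center in the frame of left_tray_floor between -0.002 and 0.045 m) and (x of dowel5_center in the frame of left_tray_floor between -0.06 and 0.06 m and y of dowel5_center in the frame of left_tray_floor between -0.05 and 0.05 m and z of dowel5_center in the frame of left_tray_floor between -0.002 and 0.045 m)) and value of joint each of right_tray_back, right_tray_front, right_tray_left, right_tray_right below 0.8 rad) or (horizontal distance between hinge_center and right_tray_floor below 0.06 m and (x of hinge_center in the frame of right_tray_floor between -0.06 and 0.06 m and y of hinge_center in the frame of right_tray_floor between -0.05 and 0.05 m and z of hinge_center in the frame of right_tray_floor between -0.002 and 0.045 m) and value of joint each of right_tray_back, right_tray_front, right_tray_left, right_tray_right above 1.45 rad and ((x of dowel1_center in the frame of right_tray_floor between -0.06 and 0.06 m and y of dowel1_center in the frame of right_tray_floor between -0.05 and 0.05 m and z of dowel1_center in the frame of right_tray_floor between -0.002 and 0.045 m) and (x of dowel2_center in the frame of right_tray_floor between -0.06 and 0.06 m and y of dowel2_center in the frame of right_tray_floor between -0.05 and 0.05 m and z of dowel2_center in the frame of right_tray_floor between -0.002 and 0.045 m) and (x of dowel3_center in the frame of right_tray_floor between -0.06 and 0.06 m and y of dowel3_center in the frame of right_tray_floor between -0.05 and 0.05 m and z of dowel3_center in the frame of right_tray_floor between -0.002 and 0.045 m) and (x of dowel4_center in the frame of right_tray_floor between -0.06 and 0.06 m and y of dowel4_center in the frame of right_tray_floor between -0.05 and 0.05 m and z of dowel4_center in the frame of right_tray_floor between -0.002 and 0.045 m) and (x of dowel5_center in the frame of right_tray_floor between -0.06 and 0.06 m and y of dowel5_center in the frame of right_tray_floor between -0.05 and 0.05 m and z of dowel5_center in the frame of right_tray_floor between -0.002 and 0.045 m)) and value of joint each of left_tray_back, left_tray_front, left_tray_left, left_tray_right below 0.8 rad)) and linear speed of each of dowel1, dowel2, dowel3, dowel4, dowel5 below 0.03 m/s and distance of bit_case_center from where it was at the start of the episode below 0.03 m); the robot touches nothing.
It fails at once if a wall of the drill-bit case's blank is folded up ((horizontal distance between hinge_center and left_tray_floor below 0.06 m and value of joint any of right_tray_back, right_tray_front, right_tray_left, right_tray_right above 1.1 rad) or (horizontal distance between hinge_center and right_tray_floor below 0.06 m and value of joint any of left_tray_back, left_tray_front, left_tray_left, left_tray_right above 1.1 rad)).
It fails at once if the hinge is taken off its blank (distance of hinge_center from where it was at the start of the episode above 0.075 m).
It fails at once if the drill-bit case is moved (distance of bit_case_center from where it was at the start of the episode above 0.05 m).
It fails at once if another thing on the counter is moved more than 5 cm (distance of any of hex_key, screwdriver, tape_measure, pencil, mug, glue, tape_roll from where it was at the start of the episode above 0.05 m).
Of dowel1, dowel2, dowel3, dowel4, dowel5 only 3 to 5 are there at a start; the rules pass over those that are not, and their reading is None.
At some moment in a run one of dowel1, dowel2, dowel3, dowel4, dowel5 may be knocked a few centimetres aside while the robot is not near it.
Once in a run the grip may slacken for a moment while it holds something.
It also fails if it takes over 210 s, if anything falls off the work surface, if the arm or the gripper's body presses on something with over 40 N, if the wrist force passes 120 N, or if a joint passes its speed limit or range.

ROBOT

A 7-joint arm with a two-finger parallel gripper is mounted at the origin on the work surface. World frame = base frame: x ahead of the robot, y to its left, z up, the work surface at z = 0. Lengths are in mm, angles in rad, forces in N, time in s.
With the tool pointing down it reaches from about 400 to 875 mm from the base axis. Payload 4.4 kg.
Tool frame: the origin (TCP) lies on the centre line of the jaws, within the pads' length; the fingertips stand 25 mm ahead of it and the grasp point (between the pads) lies 6 mm ahead of it (ctrl.finger_overhang is the distance from the TCP to the fingertips, in mm); z points along the fingers, y is the line along which they close (so a half turn about z gives the same grasp; the last joint's range is limited). The gripper opens to 85 mm and grips with 20 to 120 N. Pads are 22 mm wide; open, the fingers measure 114 mm over their backs; the gripper's body (76 mm by 85 mm) begins 54 mm behind the grasp point. The pads swing forward as they close: fully open they stand 13 mm farther back than shut.
Start: joints at [1.091, 0.628, 0.038, 1.517, -0.027, 0.996, -0.02], TCP at [261.387, -595.142, 256.313] pointing down, gripper open.
Joint ranges: [-3.06, 3.06], [-0.37, 2.12], [-1.25, 1.32], [0.18, 2.47], [-1.1, 4.24], [0.23, 1.98], [-2.94, 2.94]. Speed limits (rad/s): [2.57, 2.57, 3.14, 3.14, 3.14, 3.14, 3.14].

INTERFACE

Orientations are given as [roll, pitch, yaw] about the fixed x, y, z axes, in that order (R = Rz(yaw) Ry(pitch) Rx(roll)).
In Python, from cell import ctrl gives the robot as it stands. The module is installed in compiled form; this text tells all that it offers.
- The arm moves only by the tool play_rows, never from a script. Its argument "targets" is a list of rows, each a list of 5 numbers: the closure, from 0 (fully open) to 1 (shut), then the shift along the tool's x, y, z in cm, then the turn about the tool's z in degrees. In form: [[gripper, dx, dy, dz, spin], ...]. A call has 1 to 10 rows; each row is the pose to reach, as a shift and turn from the pose commanded when the call began, along the tool's axes at that moment; what a row does not reach only later rows make up. A row lasts 1/10 s, in which the tool goes at most 50 mm and 8.59 degrees, less where a joint would pass 70% of its speed; a pose out of reach is approached as far as the arm can. A call with a gripper value outside its range is refused whole. The fingers move at their own pace and stop on an object; the grip force is fixed at half the most. Time passes only in rows, so rows that repeat a pose let the fingers close. It gives the time, the measured TCP pose, the force, the opening and the grip force at its end, in the units of the state.
- ctrl.read_state(): the state, without advancing time (a new reading comes with each control period).
- ctrl.get_image(name): name is "scene" or "top" or "wrist"; returns (picture, depth): 400x640x3 uint8, red, green, blue; 400x640 float32, mm along the optical axis (not along the pixel's ray), 0 where there is no reading.
- ctrl.calibration(name): a dict with "vfov" (degrees; the focal length in pixels is half the picture's height over the tangent of half this angle, whatever the lens; pixels are square), "cx", "cy" (the principal point, pixels), "k1" (the pictures are not rectified: a ray, as slopes to the right and down, at radius r is drawn at 1 + k1 r^2 times it, then the intrinsics apply), "extrinsics" (4x4, takes a point from camera to world coordinates); the wrist camera has in their place "mount" (4x4, takes a point from camera to tool coordinates, whose origin is the TCP and whose axes are the flange's). Camera axes: x right, y down, z forward; pixel columns grow to the right and rows downward; lengths in mm; the calibration is good to about 2 mm. A picture is of the moment at which its call begins: read the wrist's pose just before it. calibration takes no time and is no camera call.
- ctrl.finish_job(): hands the job in; it is judged then, once.
Trained networks look in the newest picture that a camera, given by its name, has taken for a name from the list of things; names that differ only in an ending like _2 or _b are one class to them, and where a whole thing is asked for, a point or a joint stands for the part that bears it (a point fixed in the world has none). Each returns a list of dicts, best first, with "confidence" (0 to 1); they miss things now and then, are a little off and sometimes report something else, mostly with a low value. They report only what shows in the picture. A call takes as long as a camera call. They do not tell look-alikes from the thing itself.
- ctrl.search_frame(camera, name): "bbox" ([left, top, right, bottom] in pixels, round what is visible of it).
- ctrl.trace(camera, name): "pixels" (400x640 bool, what is visible of it) and "bbox" ([left, top, right, bottom] in pixels, round what is visible of it).
The state is a dict: "clock": time; "qpos": joint angles; "qd": joint speeds; "tau": joint torques, N m; "eef_pos": TCP position; "tool_rot": TCP orientation; "force": force on the tool from outside, world axes, zero at the start; "torque": the same for the moment, N m; "width": finger opening in mm; "gripper_force": force on a finger pad.
Only numpy, scipy, OpenCV 4.12 (cv2) and the standard library are available. Lean on these libraries where they do the work, as an engineer would, in place of code of your own. Each camera call takes 0.05 s, during which the arm holds its last target. There are 200 camera calls.

## Working session

There is one attempt and no reset: what is moved stays moved. The work goes in short steps, Python scripts to look and compute and a tool call to move; the robot and the scene stay as the last step left them, time stands still between calls to the robot, and variables do not carry over. Pictures are saved under pics/ and viewed, at most 14 in all, crops included, and the job is handed in when it is done.

Besides the shell and the picture viewer there is one more tool, called after "Emit:" in YAML: its name, and indented under it one key for each argument. play_rows: Moves the arm, as the interface text tells. Its arguments: {"type":"object","properties":{"targets":{"type":"array"}},"required":["targets"]}

```bash
mkdir -p pics; cat > h.py <<'E'
import numpy as np, cv2
from scipy.spatial.transform import Rotation as R
from cell import ctrl
def K(name):
    c=ctrl.calibration(name); f=200/np.tan(np.radians(c["vfov"])/2)
    return c,np.array([[f,0,c["cx"]],[0,f,c["cy"]],[0,0,1.]])
def T_tool(s=None):
    s=s or ctrl.read_state(); T=np.eye(4); T[:3,:3]=R.from_euler('xyz',s["tool_rot"]).as_matrix(); T[:3,3]=s["eef_pos"]; return T
def ext(name,T=None):
    c=ctrl.calibration(name)
    return np.array(c["extrinsics"]) if "extrinsics" in c else (T if T is not None else T_tool())@np.array(c["mount"])
def undist(name,uv):
    c,k=K(name); p=(np.asarray(uv,float).reshape(-1,2)-k[:2,2])/k[0,0]; q=p.copy()
    for _ in range(15): q=p/(1+c["k1"]*(q**2).sum(1,keepdims=True))
    return q
def cloud(name,d,T=None):
    v,u=np.mgrid[:400,:640]; q=undist(name,np.c_[u.ravel(),v.ravel()]); z=d.ravel()
    P=np.c_[q*z[:,None],z,np.ones(z.size)]@ext(name,T).T
    P=P[:,:3].reshape(400,640,3); P[d==0]=np.nan; return P
def proj(name,X,T=None):
    c,k=K(name); X=np.atleast_2d(X); P=np.c_[X,np.ones(len(X))]@np.linalg.inv(ext(name,T)).T
    q=P[:,:2]/P[:,2:3]; q=q*(1+c["k1"]*(q**2).sum(1,keepdims=True)); return q*k[0,0]+k[:2,2]
def rectify(img,P,x0,x1,y0,y1,res=1.0):
    "top-down resample from cloud: rows=x decreasing, cols=y decreasing"
    pass
def save(n,img): cv2.imwrite(f"pics/{n}.png",img[...,::-1])
E
python3 - <<'E'
from h import *
for n in("top","scene"):
    im,d=ctrl.get_image(n); save(n,im); np.savez(n,im=im,d=d)
    print(n,ctrl.calibration(n))
print(ctrl.calibration("wrist")); print(ctrl.read_state())
E
```

```text
top {'vfov': 43.0139182476488, 'cx': 313.939291254026, 'cy': 207.83557962007833, 'k1': -0.15709927582054564, 'extrinsics': array([[ 2.10989912e-02, -9.84770156e-01,  1.72576282e-01,
         2.99118703e+02],
       [-9.99754879e-01, -2.19402063e-02, -2.96820027e-03,
         4.85014531e+00],
       [ 6.70935427e-03, -1.72471353e-01, -9.84991684e-01,
         1.62228466e+03],
       [ 0.00000000e+00,  0.00000000e+00,  0.00000000e+00,
         1.00000000e+00]])}
scene {'vfov': 57.88394313845998, 'cx': 322.0047070473755, 'cy': 197.32852931837246, 'k1': -0.05164840986579658, 'extrinsics': array([[ 1.58896714e-01,  7.58659146e-01, -6.31813371e-01,
         1.20170506e+03],
       [ 9.87294298e-01, -1.21229023e-01,  1.02730197e-01,
        -1.14350172e+02],
       [ 1.34308573e-03, -6.40109229e-01, -7.68282742e-01,
         8.04778416e+02],
       [ 0.00000000e+00,  0.00000000e+00,  0.00000000e+00,
         1.00000000e+00]])}
{'vfov': 64.50531394467313, 'cx': 323.5978173680672, 'cy': 198.50623694096655, 'k1': -0.0060982089755685, 'mount': array([[ 6.06678362e-04, -9.48740292e-01, -3.160561
[... 274 characters left out ...]
00000000e+00]])}
{'clock': 0.1, 'qpos': array([ 1.09117997,  0.62928704,  0.03844219,  1.51828206, -0.02702418,
        0.99631152, -0.01999011]), 'qd': array([ 0.00127878, -0.00279388, -0.00067925, -0.00163321,  0.00040684,
       -0.00126571,  0.0011781 ]), 'tau': array([ 3.29380004e-03, -5.64523745e+01,  1.23078134e+00, -1.93972403e+01,
        1.13944596e-02,  5.41644826e-03, -1.79349809e-05]), 'eef_pos': array([ 261.19059497, -594.63309294,  255.45481697]), 'tool_rot': array([-3.13982226e+00, -1.59712730e-06,  4.13814841e-01]), 'force': array([ 0.30578188, -0.12323836,  0.96796546]), 'torque': array([0.02885726, 0.00147437, 0.00550117]), 'gripper_force': 0.0, 'width': 85.43139203274966}
```

View pics/top.png

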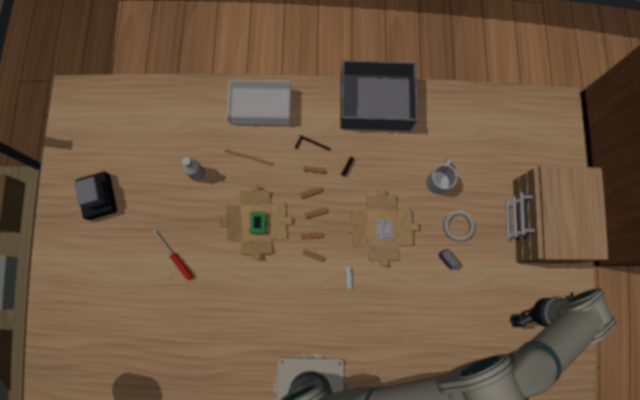

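View pics/scene.png

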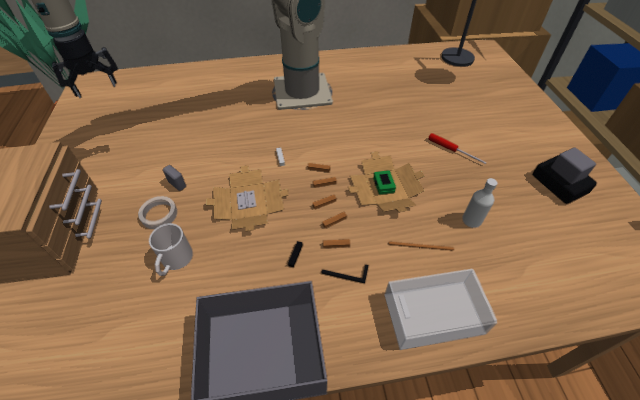

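The top picture shows the hinge on the right blank (384,228) and the green case on the left blank (258,223). Candidates for dowels:
- **Beech dowels:** five, at (315,170), (312,192), (317,212), (312,236) and (314,256). I choose all of these.
- **Look-alikes to leave:** the black one at (347,166) and the white one at (349,277).

The scene picture agrees. Next I measure these roughly and plan a closer wrist look.

```bash
cat >> h.py <<'E'
def move(x,y,z,yaw,s=None):
    "shift (cm) and spin (deg) from the measured pose to the world goal"
    s=s or ctrl.read_state(); T=T_tool(s); d=T[:3,:3].T@(np.array([x,y,z])-T[:3,3])/10
    a=(s["tool_rot"][2]-yaw+np.pi)%(2*np.pi)-np.pi
    return d.round(2),np.degrees(a).round(1)
E
python3 - <<'E'
from h import *
for n,pts in(("top",[(315,170),(312,192),(317,212),(312,236),(314,256),(347,166),(349,277),(384,228),(258,223),(349,228),(418,228),(381,198),(384,258),(443,180),(459,226),(450,260)]),):
    D=np.load(n+".npz"); P=cloud(n,D["d"])
    for u,v in pts: print((u,v),np.nanmedian(P[v-1:v+2,u-1:u+2].reshape(-1,3),0).round(0))
    for m in ("dowel1_center",):
        for r in ctrl.trace(n,m):
            q=P[r["pixels"]]; (c,s,a)=cv2.minAreaRect(q[:,:2].astype(np.float32)); print(m,round(r["confidence"],2),r["bbox"],np.round(c),np.round(s),round(a), D["im"][r["pixels"]].mean(0).round(), np.nanmedian(q[:,2]).round(1))
print(move(560,-130,420,0))
E
```

```text
(315, 170) [706.  -1.  16.]
(312, 192) [633.   7.  17.]
(317, 212) [568. -10.  13.]
(312, 236) [490.   4.  13.]
(314, 256) [426.  -3.  15.]
(347, 166) [ 723. -105.   15.]
(349, 277) [ 362. -115.   17.]
(384, 228) [ 521. -227.   10.]
(258, 223) [525. 177.  31.]
(349, 228) [ 517. -113.   11.]
(418, 228) [ 522. -333.   23.]
(381, 198) [ 617. -216.   18.]
(384, 258) [ 424. -225.   15.]
(443, 180) [ 685. -425.    7.]
(459, 226) [ 534. -477.   -1.]
(450, 260) [ 417. -426.   61.]
dowel1_center 0.42 [299.5, 232.3, 323.2, 239.3] [493.   9.] [16. 66.] 4 [112.  79.  52.] 15.3
(array([ 46.04, -30.56, -16.39]), np.float64(23.7))
```

```bash
python3 - <<'E'
from h import *
print(move(600,-130,260,0))
E
```

```text
(array([ 49.71, -28.93,  -0.4 ]), np.float64(23.7))
```

Emit:
play_rows:
  targets:
    - [0,4,-2.3,0,0]
    - [0,8,-4.7,0,0]
    - [0,12,-7,0,0]
    - [0,16,-9.3,0,0]
    - [0,20,-11.6,0,0]
    - [0,24.8,-14.4,0,0]
    - [0,24.8,-14.4,0,0]
    - [0,24.8,-14.4,0,0]

```text
clock: 0.95
eef_pos: [431.9, -361.6, 256.2]
tool_rot: [-3.141, -0.0, 0.418]
force: [-0.1, -1.6, 0.1]
width: 84.9
gripper_force: 0.0
```

Emit:
play_rows:
  targets:
    - [0,4,-2.3,0,5]
    - [0,8,-4.7,0,10]
    - [0,12,-7,0,15]
    - [0,16,-9.3,0,20]
    - [0,20,-11.6,0,23.7]
    - [0,24.8,-14.4,0,23.7]
    - [0,24.8,-14.4,0,23.7]
    - [0,24.8,-14.4,0,23.7]
    - [0,24.8,-14.4,0,23.7]

```text
clock: 1.85
eef_pos: [598.6, -135.2, 256.1]
tool_rot: [3.14, 0.001, -0.003]
force: [-0.1, -0.1, -1.3]
width: 85.6
gripper_force: 0.0
```

```bash
cat >> h.py <<'E'
def wrist(tag):
    s=ctrl.read_state(); T=T_tool(s); im,d=ctrl.get_image("wrist"); save(tag,im); np.savez(tag,im=im,d=d,T=T); return im,d,T
E
python3 - <<'E'
from h import *
im,d,T=wrist("w1"); print(T.round(3))
E
```

```text
[[ 1.00000e+00 -3.00000e-03 -1.00000e-03  5.98568e+02]
 [-3.00000e-03 -1.00000e+00 -2.00000e-03 -1.35154e+02]
 [-1.00000e-03  2.00000e-03 -1.00000e+00  2.56103e+02]
 [ 0.00000e+00  0.00000e+00  0.00000e+00  1.00000e+00]]
```

View pics/w1.png

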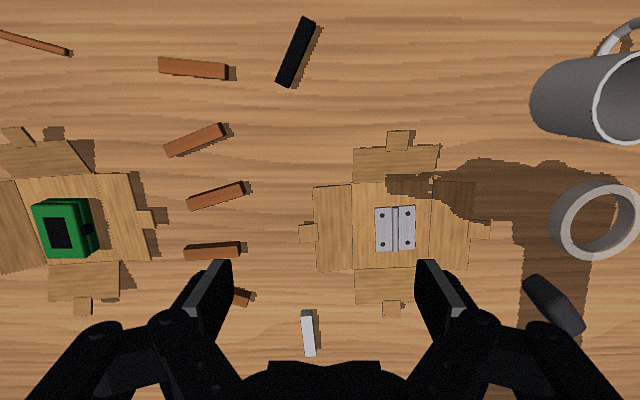

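The wrist picture shows the hinge blank at (395,228) with its tabs at (398,140), (392,309), (308,233) and (480,230). The beech dowels are at (195,68), (197,140), (217,194), (212,250) and (240,297). The black look-alike is at (296,52) and the white one at (308,332), both excluded.

```bash
python3 - <<'E'
from h import *
D=np.load("w1.npz"); P=cloud("wrist",D["d"],D["T"]); im=D["im"]
tabs=dict(back=(398,140),front=(392,309),left=(308,233),right=(480,230))
for k,(u,v) in tabs.items(): print(k,np.nanmedian(P[v-2:v+3,u-2:u+3].reshape(-1,3),0).round(1))
box=dict(floor=(360,425,255,264),floorL=(358,372,190,262),back=(362,425,156,172),front=(362,408,275,296),left=(320,344,195,262),right=(440,464,215,262),table=(260,290,150,260))
for k,(a,b,c,d) in box.items():
    q=P[c:d,a:b].reshape(-1,3); q=q[~np.isnan(q[:,0])]; A=np.c_[q[:,:2],np.ones(len(q))]
    w=np.ones(len(q),bool)
    for _ in range(4):
        co=np.linalg.lstsq(A[w],q[w,2],rcond=None)[0]; r=q[:,2]-A@co; w=abs(r)<2*r[w].std()+.1
    g=np.hypot(*co[:2]); print(k,"mean",q.mean(0).round(1),"angle",np.arctan(g).round(3),"dir",np.degrees(np.arctan2(co[1],co[0])).round(1),"z2.5 line dist", ((2.5-co[2])/g).round(1),"res",r[w].std().round(2))
c=np.float32([[352,184],[430,184],[430,268],[354,268]])
q=undist("wrist",c); E=ext("wrist",D["T"]); r=np.c_[q,np.ones(4)]@E[:3,:3].T
print((E[:3,3]+r*((3-E[2,3])/r[:,2])[:,None]).round(1))
cv2.imwrite("pics/c1.png",cv2.resize(im[115:325,285:505,::-1],None,fx=3.6,fy=2.8,interpolation=2)[:600,:800])
E
```

```text
back [ 630.  -217.4   26.8]
front [ 405.6 -227.    19.9]
left [ 514.  -116.7   14.7]
right [ 522.1 -324.2   25.2]
floor mean [ 480.4 -220.5   19.8] angle 1.056 dir 1.0 z2.5 line dist 466.5 res 6.58
floorL mean [ 518.4 -188.1    3.3] angle 0.011 dir 99.5 z2.5 line dist -348.0 res 0.61
back mean [ 601.2 -216.6   14. ] angle 0.383 dir 1.9 z2.5 line dist 565.1 res 0.58
front mean [ 435.9 -217.    10.4] angle 0.249 dir -177.1 z2.5 line dist -455.7 res 0.7
left mean [ 517.6 -146.1    8.6] angle 0.164 dir 92.3 z2.5 line dist -203.7 res 0.64
right mean [ 505.8 -296.4   13.6] angle 0.353 dir -87.7 z2.5 line dist 286.8 res 0.71
table mean [ 5.452e+02 -7.480e+01  2.000e-01] angle 0.003 dir -100.8 z2.5 line dist 690.9 res 0.61
[[ 573.7 -170.8    3. ]
 [ 573.4 -265.8    3. ]
 [ 457.  -278.     3. ]
 [ 457.5 -176.5    3. ]]
```

View pics/c1.png

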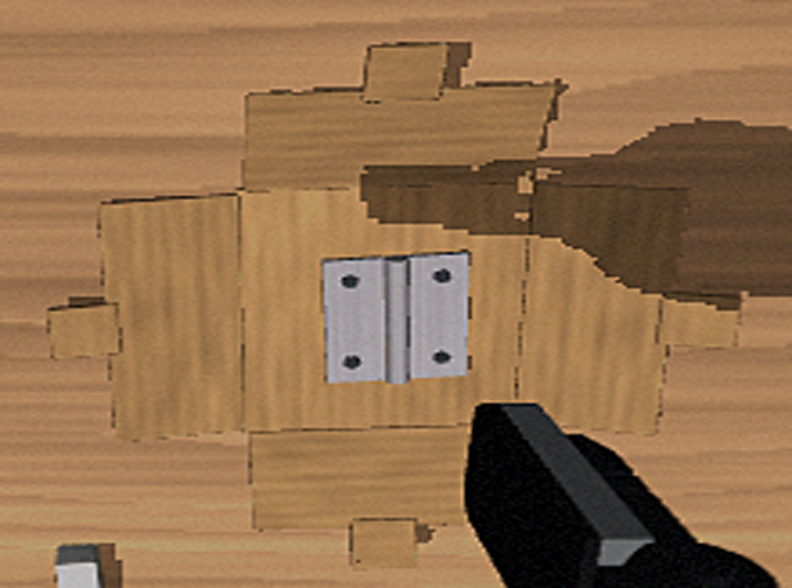

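The crop shows the blank nearly square to the robot with the hinge mid-floor. The fitted centre is about (517.5, -222.5) with yaw about 0.041. Wall angles are back 0.38, front 0.25, left 0.16 and right 0.35. I start with the front wall by gripping its tab edges.

```bash
cat >> h.py <<'E'
C=np.array([517.5,-222.5]); Y=0.041
def tray(a,b): return C+np.array([a*np.cos(Y)-b*np.sin(Y),a*np.sin(Y)+b*np.cos(Y)])
E
python3 - <<'E'
from h import *
print(ctrl.finger_overhang, ctrl.read_state()["qpos"].round(2))
print(move(*tray(-120,0),90,Y))
for t in np.linspace(.25,1.6,8): print((np.array([58*(np.cos(.25)-np.cos(t)),58*(np.sin(t)-np.sin(.25))])/10).round(2))
E
```

```text
25.0 [ 0.09  0.58  0.14  1.63 -0.09  0.94 -1.31]
(array([-20.03,   9.26,  16.66]), np.float64(-2.6))
[0. 0.]
[0.38 1.05]
[0.95 2.01]
[1.7  2.84]
[2.59 3.51]
[3.6 4. ]
[4.67 4.29]
[5.79 4.36]
```

Emit:
play_rows:
  targets:
    - [0.45,-4,1.9,3,-2.6]
    - [0.45,-8,3.8,6,-2.6]
    - [0.45,-12,5.6,9,-2.6]
    - [0.45,-16,7.4,13,-2.6]
    - [0.45,-20,9.3,16.6,-2.6]
    - [0.45,-20,9.3,16.6,-2.6]
    - [0.45,-20,9.3,16.6,-2.6]
    - [0.45,-20,9.3,16.6,-2.6]
    - [0.45,-20,9.3,16.6,-2.6]

```text
clock: 2.8
eef_pos: [401.4, -225.8, 91.2]
tool_rot: [3.14, -0.003, 0.045]
force: [0.4, -0.2, -0.6]
width: 46.9
gripper_force: 0.0
```

```bash
python3 - <<'E'
from h import *
s=ctrl.read_state(); print(s["width"],move(*tray(-120,0),34,Y))
im,d,T=wrist("w2")
E
```

```text
46.9409517977054 (array([-0.4 ,  0.14,  5.72]), np.float64(0.2))
```

View pics/w2.png

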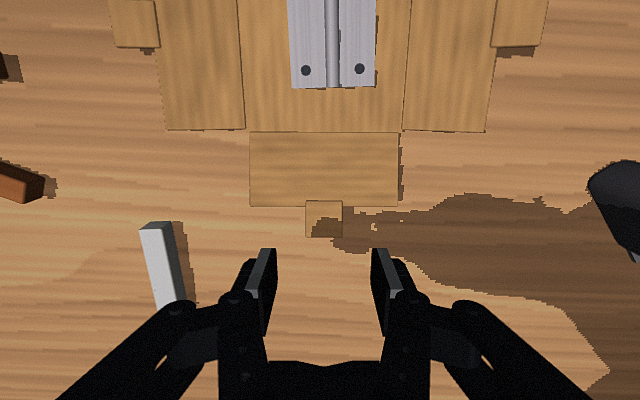

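Tab centre at (324,219), midway between the fingers at (262,290) and (385,290). I measure its position along tool x, then descend.

```bash
python3 - <<'E'
from h import *
D=np.load("w2.npz"); P=cloud("wrist",D["d"],D["T"])
print(P[219,324].round(1),P[232,315].round(1),P[205,335].round(1), P[131,250],P[131,402], move(*tray(-120,0),34,Y))
E
```

```text
[ 405.  -226.4   19.4] [ 396.5 -221.    21.3] [ 414.2 -233.1   17.3] [ 456.93996605 -176.81561564    3.79541625] [ 4.61031727e+02 -2.74607862e+02  3.27671202e-01] (array([-0.43,  0.17,  5.73]), np.float64(0.3))
```

Emit:
play_rows:
  targets:
    - [0.45,0,0,3,0]
    - [0.45,0,0,5.5,0]
    - [0.45,0,0,5.5,0]
    - [0.45,0,0,5.5,0]
    - [0.75,0,0,5.5,0]
    - [0.85,0,0,5.5,0]
    - [0.85,0,0,5.5,0]
    - [0.85,0,0,5.5,0]
    - [0.85,0,0,5.5,0]

```text
clock: 3.75
eef_pos: [400.7, -225.6, 35.8]
tool_rot: [3.141, -0.002, 0.046]
force: [1.9, -1.5, 0.8]
width: 21.5
gripper_force: 58.8
```

Emit:
play_rows:
  targets:
    - [0.85,0.4,0,-1.0,0]
    - [0.85,0.95,0,-2.0,0]
    - [0.85,1.7,0,-2.8,0]
    - [0.85,2.6,0,-3.5,0]
    - [0.85,3.6,0,-3.9,0]
    - [0.85,4.7,0,-4.2,0]
    - [0.85,5.8,0,-4.3,0]
    - [0.85,6.2,0,-4.3,0]
    - [0.85,6.2,0,-4.3,0]

```text
clock: 4.65
eef_pos: [462.4, -220.9, 78.3]
tool_rot: [-3.14, -0.0, 0.047]
force: [0.5, 0.3, 0.2]
width: 12.7
gripper_force: 0.0
```

```bash
python3 - <<'E'
from h import *
im,d,T=wrist("w3"); s=ctrl.read_state(); print(s["eef_pos"],s["width"],s["force"],s["gripper_force"])
im,d=ctrl.get_image("scene"); cv2.imwrite("pics/s3.png",cv2.resize(im[140:260,180:320,::-1],None,fx=4,fy=4))
E
```

```text
[ 461.72459977 -220.9741264    78.1534881 ] 12.793224498161273 [0.30849582 0.19483551 0.77977979] 0.0
```

View pics/s3.png

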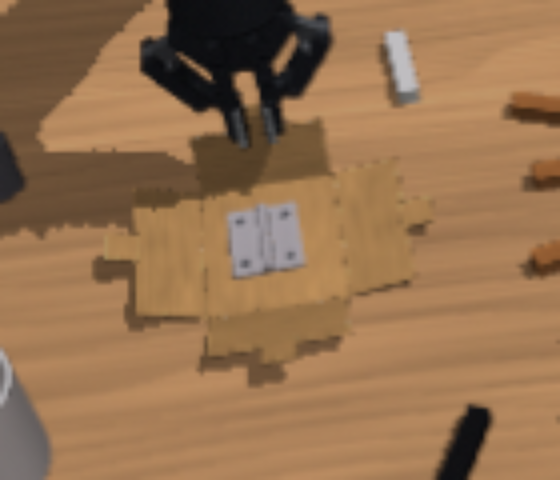

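The crop shows the fingers lost the tab partway, and the front wall still looks low. I back off and measure its angle.

Emit:
play_rows:
  targets:
    - [0.85,0,0,-4,0]
    - [1,-4,0,-4,0]
    - [1,-6,0,-4,0]
    - [1,-6,0,-4,0]
    - [1,-6,0,-4,0]

```text
clock: 5.25
eef_pos: [401.8, -224.7, 118.4]
tool_rot: [-3.141, -0.0, 0.045]
force: [0.4, 0.5, -0.5]
width: -0.1
gripper_force: 0.0
```

```bash
cat >> h.py <<'E'
def tp(X):
    "world -> tray frame"
    d=np.asarray(X)-np.r_[C,0]; c,s=np.cos(Y),np.sin(Y); return np.stack([d[...,0]*c+d[...,1]*s,-d[...,0]*s+d[...,1]*c,d[...,2]],-1)
def profile(P,wall):
    "angle of wall from the panel cloud (outward vs height), strip by strip"
    q=tp(P).reshape(-1,3); q=q[~np.isnan(q[:,0])]
    o,l,h={"back":(q[:,0],q[:,1],60),"front":(-q[:,0],q[:,1],60),"left":(q[:,1],q[:,0],50),"right":(-q[:,1],q[:,0],50)}[wall]
    out=o-h; 
    for nm,m in (("panel",(abs(l)>15)&(abs(l)<45)),("tab",abs(l)<11)):
        m=m&(out>-25)&(out<75)&(q[:,2]>-5)&(q[:,2]<80)
        rows=[(int(b),int(m2.sum()),*np.percentile(q[m2,2],[10,50,90]).round(0)) for b in range(-20,75,8) for m2 in [m&(out>=b)&(out<b+8)] if m2.sum()>4]
        print(wall,nm,rows)
E
python3 - <<'E'
from h import *
im,d,T=wrist("w4"); P=cloud("wrist",d,T); profile(P,"front"); print(ctrl.read_state()["eef_pos"])
E
```

```text
front panel [(-20, 981, np.float64(2.0), np.float64(3.0), np.float64(4.0)), (-12, 960, np.float64(2.0), np.float64(3.0), np.float64(4.0)), (-4, 1354, np.float64(4.0), np.float64(15.0), np.float64(24.0)), (4, 1749, np.float64(29.0), np.float64(39.0), np.float64(47.0)), (12, 202, np.float64(46.0), np.float64(47.0), np.float64(48.0)), (20, 529, np.float64(-1.0), np.float64(0.0), np.float64(1.0)), (28, 756, np.float64(-1.0), np.float64(0.0), np.float64(1.0)), (36, 771, np.float64(-1.0), np.float64(0.0), np.float64(1.0)), (44, 764, np.float64(-1.0), np.float64(0.0), np.float64(1.0)), (52, 728, np.float64(-1.0), np.float64(0.0), np.float64(1.0)), (60, 709, np.float64(-1.0), np.float64(0.0), np.float64(1.0)), (68, 600, np.float64(-1.0), np.float64(0.0), np.float64(1.0))]
front tab [(-20, 354, np.float64(2.0), np.float64(3.0), np.float64(4.0)), (-12, 357, np.float64(2.0), np.float64(3.0), np.float64(4.0)), (-4, 501, np.float64(4.0), np.float64(15.0), np.float64(24.0)), (4, 725, np.float64(29.0), np.float64(40.0), np.float64(52.0)), (12, 652, np.float64(57.0), np.float64(64.0), np.float64(67.0)), (36, 274, np.float64(-0.0), np.float64(0.0), np.float64(1.0)), (44, 278, np.float64(-1.0), np.float64(0.0), np.float64(1.0)), (52, 264, np.float64(-1.0), np.float64(0.0), np.float64(1.0)), (60, 263, np.float64(-1.0), np.float64(0.0), np.float64(1.0)), (68, 214, np.float64(-1.0), np.float64(0.0), np.float64(1.0))]
[ 402.53926442 -224.84486744  118.32363149]
```

The front wall is already at about 1.3 rad, so lifting by the tab works. I finish it with a closed-finger push from outside.

Emit:
play_rows:
  targets:
    - [1,0,0,3,0]
    - [1,0,0,5.3,0]
    - [1,1.5,0,5.3,0]
    - [1,3,0,5.3,0]
    - [1,4,0,5.3,0]
    - [1,4.4,0,5.3,0]
    - [1,4.7,0,5.3,0]
    - [1,4.9,0,5.3,0]
    - [1,4.9,0,5.3,0]

```text
clock: 6.2
eef_pos: [448.2, -222.6, 65.1]
tool_rot: [-3.14, 0.004, 0.044]
force: [-4.6, -0.6, 0.1]
width: -0.2
gripper_force: 2.4
```

Emit:
play_rows:
  targets:
    - [1,-2,0,0,0]
    - [1,-5,0,0,0]
    - [1,-5,0,-5.3,0]
    - [1,-5,0,-5.3,0]
    - [1,-5,0,-5.3,0]

```text
clock: 6.7
eef_pos: [401.6, -225.5, 119.5]
tool_rot: [3.14, -0.003, 0.045]
force: [-0.8, -0.3, -0.5]
width: -0.0
gripper_force: 0.0
```

```bash
python3 - <<'E'
from h import *
im,d,T=wrist("w5"); P=cloud("wrist",d,T); profile(P,"front"); print(ctrl.read_state()["eef_pos"])
profile(P,"left");profile(P,"right")
for w in ((-130,0),(120,0),(0,112),(0,-112)): print(tray(*w).round(1))
E
```

```text
front panel [(-20, 964, np.float64(2.0), np.float64(3.0), np.float64(4.0)), (-12, 957, np.float64(2.0), np.float64(3.0), np.float64(4.0)), (-4, 1188, np.float64(11.0), np.float64(45.0), np.float64(49.0)), (4, 727, np.float64(-1.0), np.float64(0.0), np.float64(1.0)), (12, 833, np.float64(-1.0), np.float64(0.0), np.float64(1.0)), (20, 826, np.float64(-1.0), np.float64(0.0), np.float64(1.0)), (28, 796, np.float64(-1.0), np.float64(0.0), np.float64(1.0)), (36, 761, np.float64(-1.0), np.float64(0.0), np.float64(1.0)), (44, 746, np.float64(-1.0), np.float64(0.0), np.float64(1.0)), (52, 718, np.float64(-1.0), np.float64(0.0), np.float64(1.0)), (60, 717, np.float64(-1.0), np.float64(0.0), np.float64(1.0)), (68, 600, np.float64(-1.0), np.float64(0.0), np.float64(1.0))]
front tab [(-20, 367, np.float64(2.0), np.float64(3.0), np.float64(4.0)), (-12, 560, np.float64(3.0), np.float64(4.0), np.float64(68.0)), (-4, 407, np.float64(11.0), np.float64(68.0), np.float64(70.0)), (4, 143, np.float64(-1.0), np.float64(0.0), np.float64(1.0)), (12, 299, np.float64(-1.0), np.float64(0.0), np.float64(1.0)), (
[... 2931 characters left out ...]
4, 471, np.float64(3.0), np.float64(5.0), np.float64(6.0)), (4, 494, np.float64(6.0), np.float64(8.0), np.float64(9.0)), (12, 515, np.float64(9.0), np.float64(11.0), np.float64(12.0)), (20, 527, np.float64(12.0), np.float64(14.0), np.float64(15.0)), (28, 566, np.float64(15.0), np.float64(17.0), np.float64(18.0)), (36, 616, np.float64(18.0), np.float64(20.0), np.float64(22.0)), (44, 622, np.float64(22.0), np.float64(24.0), np.float64(25.0)), (52, 699, np.float64(25.0), np.float64(27.0), np.float64(28.0)), (60, 114, np.float64(-0.0), np.float64(27.0), np.float64(29.0)), (68, 52, np.float64(-1.0), np.float64(0.0), np.float64(1.0))]
[ 387.6 -227.8]
[ 637.4 -217.6]
[ 512.9 -110.6]
[ 522.1 -334.4]
```

The front wall is upright. Next is the left wall.

Emit:
play_rows:
  targets:
    - [0.45,2,-1,0,-8.5]
    - [0.45,4,-3,0,-17]
    - [0.45,6,-5,0,-25.5]
    - [0.45,8,-7,0,-34]
    - [0.45,10,-9,0,-42.5]
    - [0.45,11.7,-10.9,0,-51]
    - [0.45,11.7,-10.9,0,-59.5]
    - [0.45,11.7,-10.9,0,-68]
    - [0.45,11.7,-10.9,0,-76.5]
    - [0.45,11.7,-10.9,0,-85]

```text
clock: 7.75
eef_pos: [512.3, -109.7, 117.0]
tool_rot: [-3.14, -0.001, 1.536]
force: [-0.7, -0.1, 0.0]
width: 47.0
gripper_force: 0.0
```

Emit:
play_rows:
  targets:
    - [0.45,0,0,0,-5]
    - [0.45,0,0,0,-5]
    - [0.45,0,0,0,-5]
    - [0.45,0,0,0,-5]

```text
clock: 8.15
eef_pos: [512.5, -110.5, 117.9]
tool_rot: [-3.141, -0.0, 1.615]
force: [0.4, 0.2, -0.4]
width: 46.7
gripper_force: 0.0
```

```bash
python3 - <<'E'
from h import *
s=ctrl.read_state(); print(s["eef_pos"],s["qpos"].round(2),move(*tray(0,111),31,Y+np.pi/2))
for t in np.linspace(.2,1.6,8): print((np.array([58*(np.cos(.2)-np.cos(t)),58*(np.sin(t)-np.sin(.2))])/10).round(2))
E
```

```text
[ 512.53184138 -110.50855237  117.8681682 ] [ 0.08  0.66  0.13  1.99 -0.16  0.5   0.36] (array([-0.11,  0.04,  8.69]), np.float64(0.2))
[0. 0.]
[0.34 1.11]
[0.9  2.12]
[1.64 3.01]
[2.55 3.73]
[3.58 4.25]
[4.7  4.56]
[5.85 4.65]
```

Emit:
play_rows:
  targets:
    - [0.45,0,0,4,0]
    - [0.45,-0.1,0,8.7,0]
    - [0.45,-0.1,0,8.7,0]
    - [0.45,-0.1,0,8.7,0]
    - [0.75,-0.1,0,8.7,0]
    - [0.85,-0.1,0,8.7,0]
    - [0.85,-0.1,0,8.7,0]
    - [0.85,-0.1,0,8.7,0]
    - [0.85,-0.1,0,8.7,0]

```text
clock: 9.05
eef_pos: [514.1, -111.6, 32.4]
tool_rot: [3.138, 0.0, 1.617]
force: [2.0, 1.8, 3.0]
width: 21.2
gripper_force: 58.9
```

Emit:
play_rows:
  targets:
    - [0.85,-0.35,0,-1.1,0]
    - [0.85,-0.9,0,-2.1,0]
    - [0.85,-1.65,0,-3.0,0]
    - [0.85,-2.55,0,-3.7,0]
    - [0.85,-3.6,0,-4.2,0]
    - [0.85,-4.7,0,-4.5,0]
    - [0.85,-5.5,0,-4.6,0]
    - [0.85,-5.5,0,-4.6,0]

```text
clock: 9.85
eef_pos: [516.7, -166.7, 79.5]
tool_rot: [3.138, -0.001, 1.615]
force: [11.6, -1.4, -2.4]
width: 15.3
gripper_force: 0.2
```

Emit:
play_rows:
  targets:
    - [0.75,0,0,0,0]
    - [0.75,0,0,-4,0]
    - [0.85,3,0,-4,0]
    - [1,5.5,0,-4,0]
    - [1,5.5,0,-4,0]
    - [1,5.5,0,-4,0]
    - [1,5.5,0,-4,0]

```text
clock: 10.55
eef_pos: [512.0, -113.2, 117.1]
tool_rot: [-3.14, 0.001, 1.615]
force: [-0.5, -0.1, -0.9]
width: -0.1
gripper_force: 0.0
```

```bash
sed -i 's/for b in range(-20,75,8)/for b in range(-12,75,8)/' h.py; python3 - <<'E'
from h import *
im,d,T=wrist("w6"); P=cloud("wrist",d,T); profile(P,"left"); print(move(*tray(0,111),65,Y+np.pi/2))
E
```

```text
left panel [(-4, 277, np.float64(-0.0), np.float64(1.0), np.float64(7.0)), (4, 840, np.float64(-0.0), np.float64(1.0), np.float64(29.0)), (12, 1191, np.float64(-0.0), np.float64(2.0), np.float64(47.0)), (20, 644, np.float64(-0.0), np.float64(0.0), np.float64(1.0)), (28, 663, np.float64(-0.0), np.float64(0.0), np.float64(1.0)), (36, 691, np.float64(-0.0), np.float64(0.0), np.float64(1.0)), (44, 711, np.float64(-0.0), np.float64(0.0), np.float64(1.0)), (52, 724, np.float64(-0.0), np.float64(0.0), np.float64(1.0)), (60, 743, np.float64(-1.0), np.float64(0.0), np.float64(1.0)), (68, 674, np.float64(-1.0), np.float64(0.0), np.float64(1.0))]
left tab [(12, 13, np.float64(-0.0), np.float64(0.0), np.float64(1.0)), (20, 206, np.float64(-0.0), np.float64(0.0), np.float64(1.0)), (28, 243, np.float64(-0.0), np.float64(0.0), np.float64(1.0)), (36, 249, np.float64(-0.0), np.float64(0.0), np.float64(1.0)), (44, 249, np.float64(-0.0), np.float64(0.0), np.float64(1.0)), (52, 272, np.float64(-1.0), np.float64(0.0), np.float64(1.0)), (60, 277, np.float64(-0.0), np.float64(0.0), np.float64(1.0)), (68, 249, np.float64(-0.0), np.float64(0.0), np.float64(1.0))]
(array([0.17, 0.1 , 5.21]), np.float64(0.1))
```

Emit:
play_rows:
  targets:
    - [1,0,0,3,0]
    - [1,0,0,5.2,0]
    - [1,-1.5,0,5.2,0]
    - [1,-3,0,5.2,0]
    - [1,-4,0,5.2,0]
    - [1,-4.6,0,5.2,0]
    - [1,-5,0,5.2,0]
    - [1,-5.2,0,5.2,0]
    - [1,-5.2,0,5.2,0]

```text
clock: 11.5
eef_pos: [515.1, -160.5, 66.3]
tool_rot: [-3.141, -0.005, 1.618]
force: [-1.8, 7.4, 6.1]
width: 0.0
gripper_force: 4.0
```

Emit:
play_rows:
  targets:
    - [1,1,0,0,0]
    - [1,3,0,0,0]
    - [1,3,0,-4,0]
    - [1,3,0,-5.2,0]
    - [1,3,0,-6,0]

```text
clock: 12.0
eef_pos: [514.7, -134.3, 127.0]
tool_rot: [3.138, 0.001, 1.616]
force: [-0.6, 0.9, -0.4]
width: -0.1
gripper_force: 0.0
```

```bash
python3 - <<'E'
from h import *
im,d,T=wrist("w7"); P=cloud("wrist",d,T); profile(P,"left"); print(ctrl.read_state()["eef_pos"],move(*tray(0,-108),118,Y+np.pi/2))
E
```

```text
left panel [(-4, 2556, np.float64(1.0), np.float64(26.0), np.float64(48.0)), (4, 608, np.float64(-0.0), np.float64(0.0), np.float64(1.0)), (12, 628, np.float64(-0.0), np.float64(0.0), np.float64(1.0)), (20, 654, np.float64(-1.0), np.float64(0.0), np.float64(1.0)), (28, 671, np.float64(-1.0), np.float64(0.0), np.float64(1.0)), (36, 700, np.float64(-1.0), np.float64(0.0), np.float64(1.0)), (44, 703, np.float64(-1.0), np.float64(0.0), np.float64(1.0)), (52, 744, np.float64(-1.0), np.float64(0.0), np.float64(1.0)), (60, 752, np.float64(-1.0), np.float64(0.0), np.float64(1.0)), (68, 683, np.float64(-1.0), np.float64(0.0), np.float64(1.0))]
left tab [(-4, 261, np.float64(-0.0), np.float64(4.0), np.float64(11.0)), (4, 226, np.float64(-0.0), np.float64(0.0), np.float64(1.0)), (12, 232, np.float64(-0.0), np.float64(0.0), np.float64(1.0)), (20, 242, np.float64(-0.0), np.float64(0.0), np.float64(1.0)), (28, 249, np.float64(-0.0), np.float64(0.0), np.float64(1.0)), (36, 256, np.float64(-0.0), np.float64(0.0), np.float64(1.0)), (44, 251, np.float64(-1.0), np.float64(0.0), np.float64(1.0)), (52, 264, np.float64(-1.0), np.float64(0.0), np.float64(1.0)), (60, 277, np.float64(-0.0), np.float64(0.0), np.float64(1.0)), (68, 257, np.float64(-0.0), np.float64(0.0), np.float64(1.0))]
[ 514.82465886 -134.40547565  127.43634552] (array([-19.61,  -0.18,   0.97]), np.float64(0.2))
```

Emit:
play_rows:
  targets:
    - [0.45,-5,0,0,0]
    - [0.45,-10,0,0,0]
    - [0.45,-15,0,0,0]
    - [0.45,-19.6,-0.2,0,0]
    - [0.45,-19.6,-0.2,1,0]
    - [0.45,-19.6,-0.2,1,0]
    - [0.45,-19.6,-0.2,1,0]

```text
clock: 12.75
eef_pos: [520.2, -328.1, 114.3]
tool_rot: [-3.14, -0.002, 1.617]
force: [0.5, -0.3, 0.9]
width: 46.8
gripper_force: 0.0
```

Emit:
play_rows:
  targets:
    - [0.45,0,0,4,0]
    - [0.45,0,0,8,0]
    - [0.45,0,0,8,0]
    - [0.45,0,0,8,0]
    - [0.75,0,0,8,0]
    - [0.85,0,0,8,0]
    - [0.85,0,0,8,0]
    - [0.85,0,0,8,0]
    - [0.85,0,0,8,0]

```text
clock: 13.65
eef_pos: [523.0, -330.1, 36.6]
tool_rot: [3.137, 0.002, 1.617]
force: [5.1, -0.1, 2.7]
width: 21.5
gripper_force: 58.6
```

```bash
python3 - <<'E'
from h import *
s=ctrl.read_state(); print(s["eef_pos"],s["width"],s["gripper_force"],move(*tray(0,-108),38,Y+np.pi/2))
E
```

```text
[ 523.01707968 -330.11304425   36.60814821] 21.466638019551795 58.605034947395325 (array([-0.02, -0.11, -0.14]), np.float64(0.3))
```

Emit:
play_rows:
  targets:
    - [0.85,0.45,0,-0.9,0]
    - [0.85,1.1,0,-1.8,0]
    - [0.85,1.85,0,-2.5,0]
    - [0.85,2.7,0,-3.0,0]
    - [0.85,3.7,0,-3.4,0]
    - [0.85,4.7,0,-3.7,0]
    - [0.85,5.0,0,-3.7,0]
    - [0.85,5.0,0,-3.7,0]

```text
clock: 14.45
eef_pos: [521.1, -282.8, 73.9]
tool_rot: [3.135, 0.006, 1.614]
force: [5.9, -3.6, 0.5]
width: 21.3
gripper_force: 58.7
```

Emit:
play_rows:
  targets:
    - [0.75,0,0,0,0]
    - [0.75,0,0,-4,0]
    - [0.85,-3,0,-4,0]
    - [1,-5,0,-4,0]
    - [1,-5,0,-4,0]
    - [1,-5,0,-4,0]
    - [1,-5,0,-4,0]

```text
clock: 15.15
eef_pos: [519.9, -328.1, 111.9]
tool_rot: [-3.14, -0.002, 1.617]
force: [-0.5, 0.2, -0.1]
width: 0.1
gripper_force: 0.0
```

```bash
python3 - <<'E'
from h import *
im,d,T=wrist("w8"); P=cloud("wrist",d,T); profile(P,"right"); print(ctrl.read_state()["eef_pos"],move(*tray(0,-108),65,Y+np.pi/2),move(*tray(0,-58),65,Y+np.pi/2))
E
```

```text
right panel [(-12, 1006, np.float64(2.0), np.float64(3.0), np.float64(4.0)), (-4, 2074, np.float64(8.0), np.float64(29.0), np.float64(45.0)), (4, 475, np.float64(48.0), np.float64(49.0), np.float64(50.0)), (12, 521, np.float64(-1.0), np.float64(0.0), np.float64(1.0)), (20, 846, np.float64(-1.0), np.float64(0.0), np.float64(1.0)), (28, 836, np.float64(-1.0), np.float64(0.0), np.float64(1.0)), (36, 820, np.float64(-1.0), np.float64(0.0), np.float64(1.0)), (44, 781, np.float64(-0.0), np.float64(0.0), np.float64(1.0)), (52, 777, np.float64(-1.0), np.float64(0.0), np.float64(1.0)), (60, 744, np.float64(-0.0), np.float64(0.0), np.float64(1.0)), (68, 625, np.float64(-0.0), np.float64(0.0), np.float64(1.0))]
right tab [(-12, 368, np.float64(2.0), np.float64(3.0), np.float64(4.0)), (-4, 818, np.float64(10.0), np.float64(31.0), np.float64(51.0)), (4, 662, np.float64(57.0), np.float64(67.0), np.float64(69.0)), (20, 136, np.float64(-0.0), np.float64(0.0), np.float64(1.0)), (28, 313, np.float64(-1.0), np.float64(0.0), np.float64(1.0)), (36, 298, np.float64(-1.0), np.float64(0.0), np.float64(1.0)), (44, 290, np.float64(-1.0), np.float64(0.0), np.float64(1.0)), (52, 285, np.float64(-0.0), np.float64(0.0), np.float64(1.0)), (60, 283, np.float64(-0.0), np.float64(0.0), np.float64(1.0)), (68, 239, np.float64(-0.0), np.float64(0.0), np.float64(1.0))]
[ 520.25756274 -328.0122782   111.95577191] (array([-0.26,  0.16,  4.69]), np.float64(0.3)) (array([4.74, 0.19, 4.7 ]), np.float64(0.3))
```

Emit:
play_rows:
  targets:
    - [1,0,0,3,0]
    - [1,0,0.1,4.7,0]
    - [1,1.5,0.1,4.7,0]
    - [1,3,0.1,4.7,0]
    - [1,4,0.1,4.7,0]
    - [1,4.5,0.1,4.7,0]
    - [1,4.8,0.1,4.7,0]
    - [1,4.9,0.1,4.7,0]
    - [1,4.9,0.1,4.7,0]

```text
clock: 16.1
eef_pos: [520.1, -281.7, 66.0]
tool_rot: [3.14, 0.002, 1.616]
force: [0.8, -2.5, 0.8]
width: 0.1
gripper_force: 1.1
```

Emit:
play_rows:
  targets:
    - [1,-1,0,0,0]
    - [1,-3,0,0,0]
    - [1,-3,0,-4,0]
    - [1,-3,0,-6,0]
    - [1,-3,0,-6,0]
    - [1,-3,0,-6,0]

```text
clock: 16.7
eef_pos: [520.5, -310.8, 125.3]
tool_rot: [-3.142, -0.0, 1.616]
force: [0.2, 0.4, 0.4]
width: 0.1
gripper_force: 0.0
```

```bash
python3 - <<'E'
from h import *
im,d,T=wrist("w9"); P=cloud("wrist",d,T); profile(P,"right");profile(P,"back"); print(ctrl.read_state()["eef_pos"],move(*tray(117,0),125,Y))
E
```

```text
right panel [(-12, 1838, np.float64(3.0), np.float64(7.0), np.float64(43.0)), (-4, 469, np.float64(39.0), np.float64(49.0), np.float64(50.0)), (4, 284, np.float64(-0.0), np.float64(0.0), np.float64(1.0)), (12, 745, np.float64(-1.0), np.float64(0.0), np.float64(1.0)), (20, 742, np.float64(-1.0), np.float64(0.0), np.float64(1.0)), (28, 700, np.float64(-0.0), np.float64(0.0), np.float64(1.0)), (36, 696, np.float64(-0.0), np.float64(0.0), np.float64(1.0)), (44, 671, np.float64(-0.0), np.float64(0.0), np.float64(1.0)), (52, 641, np.float64(-0.0), np.float64(0.0), np.float64(1.0)), (60, 635, np.float64(-0.0), np.float64(0.0), np.float64(1.0)), (68, 549, np.float64(-0.0), np.float64(0.0), np.float64(1.0))]
right tab [(-12, 963, np.float64(3.0), np.float64(28.0), np.float64(68.0)), (-4, 172, np.float64(68.0), np.float64(69.0), np.float64(70.0)), (12, 192, np.float64(-1.0), np.float64(0.0), np.float64(1.0)), (20, 272, np.float64(-1.0), np.float64(0.0), np.float64(1.0)), (28, 262, np.float64(-0.0), np.float64(0.0), np.float64(1.0)), (36, 253, np.float64(-0.0), np.float64(0.0), np.float64(1.0))
[... 1013 characters left out ...]
loat64(3.0), np.float64(4.0)), (-4, 403, np.float64(3.0), np.float64(4.0), np.float64(6.0)), (4, 413, np.float64(6.0), np.float64(7.0), np.float64(9.0)), (12, 446, np.float64(9.0), np.float64(11.0), np.float64(12.0)), (20, 459, np.float64(12.0), np.float64(14.0), np.float64(15.0)), (28, 484, np.float64(15.0), np.float64(17.0), np.float64(19.0)), (36, 539, np.float64(19.0), np.float64(21.0), np.float64(23.0)), (44, 509, np.float64(23.0), np.float64(25.0), np.float64(26.0)), (52, 542, np.float64(26.0), np.float64(28.0), np.float64(29.0)), (60, 146, np.float64(29.0), np.float64(30.0), np.float64(30.0))]
[ 520.06198916 -310.46160181  124.56277882] (array([ 8.75, 11.84, -0.05]), np.float64(90.2))
```

Emit:
play_rows:
  targets:
    - [0.45,0,3,0,8.5]
    - [0.45,1,6,0,17]
    - [0.45,4,9,0,25.5]
    - [0.45,7,11.8,0,34]
    - [0.45,8.8,11.8,0,42.5]
    - [0.45,8.8,11.8,0,51]
    - [0.45,8.8,11.8,0,59.5]
    - [0.45,8.8,11.8,0,68]
    - [0.45,8.8,11.8,0,76.5]
    - [0.45,8.8,11.8,0,85]

```text
clock: 17.75
eef_pos: [633.7, -216.9, 123.5]
tool_rot: [-3.14, 0.003, 0.127]
force: [0.1, 0.0, -0.2]
width: 46.9
gripper_force: 0.0
```

Emit:
play_rows:
  targets:
    - [0.45,0,0,0,5.2]
    - [0.45,0,0,1,5.2]
    - [0.45,0,0,1,5.2]
    - [0.45,0,0,1,5.2]

```text
clock: 18.15
eef_pos: [633.9, -217.1, 114.0]
tool_rot: [-3.141, 0.002, 0.043]
force: [0.5, 0.1, 0.5]
width: 47.1
gripper_force: 0.0
```

```bash
python3 - <<'E'
from h import *
s=ctrl.read_state(); print(s["eef_pos"],move(*tray(117.5,0),40,Y))
E
```

```text
[ 633.89802747 -217.08827823  114.01698678] (array([0.11, 0.07, 7.4 ]), np.float64(0.1))
```

Emit:
play_rows:
  targets:
    - [0.45,0,0.1,4,0]
    - [0.45,0.1,0.1,7.4,0]
    - [0.45,0.1,0.1,7.4,0]
    - [0.45,0.1,0.1,7.4,0]
    - [0.75,0.1,0.1,7.4,0]
    - [0.85,0.1,0.1,7.4,0]
    - [0.85,0.1,0.1,7.4,0]
    - [0.85,0.1,0.1,7.4,0]
    - [0.85,0.1,0.1,7.4,0]

```text
clock: 19.05
eef_pos: [636.9, -216.4, 42.3]
tool_rot: [-3.139, -0.002, 0.043]
force: [2.2, 5.1, 2.9]
width: 21.4
gripper_force: 58.7
```

Emit:
play_rows:
  targets:
    - [0.85,-0.45,0,-0.9,0]
    - [0.85,-1.1,0,-1.7,0]
    - [0.85,-1.85,0,-2.4,0]
    - [0.85,-2.7,0,-2.9,0]
    - [0.85,-3.7,0,-3.3,0]
    - [0.85,-4.7,0,-3.6,0]
    - [0.85,-5.0,0,-3.6,0]
    - [0.85,-5.0,0,-3.6,0]

```text
clock: 19.85
eef_pos: [584.3, -221.8, 78.3]
tool_rot: [3.14, 0.001, 0.041]
force: [-0.4, -0.2, 0.0]
width: 12.9
gripper_force: 0.3
```

Emit:
play_rows:
  targets:
    - [0.75,0,0,0,0]
    - [0.75,0,0,-4,0]
    - [0.85,3,0,-4,0]
    - [1,5,0,-4,0]
    - [1,5,0,-4,0]
    - [1,5,0,-4,0]
    - [1,5,0,-4,0]

```text
clock: 20.55
eef_pos: [634.3, -219.4, 117.3]
tool_rot: [3.141, 0.001, 0.04]
force: [0.1, -0.0, -0.2]
width: -0.1
gripper_force: 0.0
```

```bash
python3 - <<'E'
from h import *
im,d,T=wrist("w10"); P=cloud("wrist",d,T); profile(P,"back"); print(ctrl.read_state()["eef_pos"],move(*tray(117.5,0),65,Y),move(*tray(68,0),65,Y))
E
```

```text
back panel [(-4, 282, np.float64(-0.0), np.float64(1.0), np.float64(6.0)), (4, 792, np.float64(-0.0), np.float64(1.0), np.float64(24.0)), (12, 1206, np.float64(-0.0), np.float64(1.0), np.float64(47.0)), (20, 652, np.float64(-0.0), np.float64(0.0), np.float64(1.0)), (28, 666, np.float64(-1.0), np.float64(0.0), np.float64(1.0)), (36, 687, np.float64(-1.0), np.float64(0.0), np.float64(1.0)), (44, 721, np.float64(-1.0), np.float64(0.0), np.float64(1.0)), (52, 724, np.float64(-1.0), np.float64(0.0), np.float64(1.0)), (60, 765, np.float64(-1.0), np.float64(0.0), np.float64(1.0)), (68, 688, np.float64(-1.0), np.float64(0.0), np.float64(1.0))]
back tab [(4, 7, np.float64(-1.0), np.float64(-0.0), np.float64(1.0)), (12, 66, np.float64(-1.0), np.float64(0.0), np.float64(1.0)), (20, 240, np.float64(-1.0), np.float64(0.0), np.float64(1.0)), (28, 244, np.float64(-1.0), np.float64(0.0), np.float64(1.0)), (36, 255, np.float64(-1.0), np.float64(0.0), np.float64(1.0)), (44, 261, np.float64(-0.0), np.float64(0.0), np.float64(1.0)), (52, 272, np.float64(-1.0), np.float64(0.0), np.float64(1.0)), (60, 272, np.float64(-1.0), np.float64(0.0), np.float64(1.0)), (68, 249, np.float64(-1.0), np.float64(0.0), np.float64(1.0))]
[ 634.34859151 -219.31416215  117.31300392] (array([ 0.07, -0.16,  5.23]), np.float64(-0.0)) (array([-4.88, -0.16,  5.24]), np.float64(-0.0))
```

Emit:
play_rows:
  targets:
    - [1,0,-0.1,3,0]
    - [1,0,-0.2,5.2,0]
    - [1,-1.5,-0.2,5.2,0]
    - [1,-3,-0.2,5.2,0]
    - [1,-4,-0.2,5.2,0]
    - [1,-4.6,-0.2,5.2,0]
    - [1,-4.9,-0.2,5.2,0]
    - [1,-5.1,-0.2,5.2,0]
    - [1,-5.1,-0.2,5.2,0]

```text
clock: 21.5
eef_pos: [589.3, -218.6, 66.0]
tool_rot: [3.139, -0.009, 0.043]
force: [9.6, -0.5, -5.9]
width: -0.1
gripper_force: 4.6
```

Emit:
play_rows:
  targets:
    - [0,2,0,0,0]
    - [0,3,0,0,0]
    - [0,3,-3,-5,0]
    - [0,3,-6,-10,0]
    - [0,2,-10,-15,0]
    - [0,2,-13,-19,0]
    - [0,2,-13,-19,0]
    - [0,2,-13,-19,0]
    - [0,2,-13,-19,0]

```text
clock: 22.4
eef_pos: [599.0, -87.5, 255.6]
tool_rot: [3.141, -0.001, 0.043]
force: [0.9, -0.7, -0.4]
width: 85.5
gripper_force: 0.0
```

```bash
cat >> h.py <<'E'
def dowels(im,d,T):
    P=cloud("wrist",d,T); hsv=cv2.cvtColor(im,cv2.COLOR_RGB2HSV)
    m=((P[...,2]>10)&(P[...,2]<22)).astype(np.uint8)
    m=cv2.morphologyEx(m,cv2.MORPH_OPEN,np.ones((3,3))); n,lab,st,_=cv2.connectedComponentsWithStats(m)
    for i in range(1,n):
        if st[i,4]<150: continue
        q=P[lab==i]; q=q[q[:,2]>13]
        if len(q)<100: continue
        (c,s,a)=cv2.minAreaRect(q[:,:2].astype(np.float32)); 
        if s[0]<s[1]: a+=90; s=s[::-1]
        if s[0]>90 or s[1]>30: continue
        px=st[i,:4]; print("c",np.round(c,1),"size",np.round(s,1),"angle",round((a+90)%180-90,1),"z",np.median(q[:,2]).round(1),"rgb",im[lab==i].mean(0).round(),"px",px[:2]+px[2:]//2)
E
python3 - <<'E'
from h import *
im,d,T=wrist("w11"); P=cloud("wrist",d,T); print(T[:3,3])
for w in("back","front","left","right"): profile(P,w)
dowels(im,d,T)
E
```

```text
[599.03049917 -87.54862584 255.62338795]
back panel [(-4, 924, np.float64(1.0), np.float64(28.0), np.float64(49.0)), (4, 299, np.float64(-1.0), np.float64(0.0), np.float64(1.0)), (12, 327, np.float64(-0.0), np.float64(0.0), np.float64(1.0)), (20, 314, np.float64(-1.0), np.float64(0.0), np.float64(1.0)), (28, 341, np.float64(-1.0), np.float64(0.0), np.float64(1.0)), (36, 316, np.float64(-1.0), np.float64(0.0), np.float64(2.0)), (44, 347, np.float64(-1.0), np.float64(0.0), np.float64(1.0)), (52, 357, np.float64(-1.0), np.float64(0.0), np.float64(1.0)), (60, 357, np.float64(-1.0), np.float64(0.0), np.float64(1.0)), (68, 309, np.float64(-1.0), np.float64(0.0), np.float64(1.0))]
back tab [(-4, 483, np.float64(1.0), np.float64(41.0), np.float64(69.0)), (4, 107, np.float64(-0.0), np.float64(1.0), np.float64(1.0)), (12, 120, np.float64(-0.0), np.float64(0.0), np.float64(1.0)), (20, 119, np.float64(-0.0), np.float64(0.0), np.float64(1.0)), (28, 127, np.float64(-0.0), np.float64(0.0), np.float64(1.0)), (36, 114, np.float64(-1.0), np.float64(0.0), np.float64(1.0)), (44, 130, np.float64(-0.0), n
[... 3912 characters left out ...]
5.] px [595 111]
c [628.9  11. ] size [70.1 16. ] angle -69.2 z 16.1 rgb [146.  90.  52.] px [237 137]
c [561.6  -5.7] size [70.2 16.1] angle -73.3 z 16.0 rgb [139.  85.  49.] px [253 194]
c [ 578.2 -222.7] size [81.7  1. ] angle -87.5 z 17.3 rgb [51. 37. 23.] px [438 189]
c [487.7   6.9] size [70.1 17. ] angle -84.6 z 16.0 rgb [132.  81.  47.] px [244 250]
c [ 494.6 -480.1] size [37.3  6.4] angle -74.2 z 17.2 rgb [87. 79. 74.] px [626 259]
c [423.4  -3.8] size [63.8 17.1] angle 69.8 z 16.1 rgb [126.  77.  45.] px [256 293]
c [ 440.1 -409.1] size [29.5 10.3] angle -31.1 z 17.1 rgb [29. 28. 29.] px [561 296]
c [ 357.9 -113.7] size [69.7 15.9] angle 4.6 z 16.4 rgb [186. 185. 185.] px [334 336]
```

View pics/w11.png

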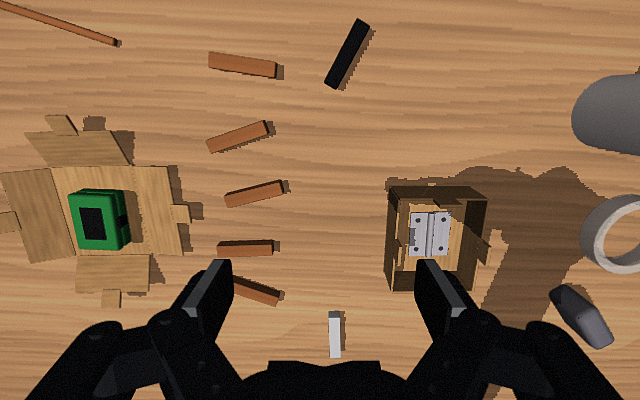

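The picture shows all four walls of the right tray upright around the hinge at (428,233). The five beech dowels are at (242,65), (237,137), (253,194), (244,250) and (256,293), and all are measured. I take the middle one first.

```bash
python3 - <<'E'
from h import *
print(move(561.6,-5.7,120,np.radians(106.7)))
E
```

```text
(array([-3.33, -8.41, 13.48]), np.float64(-104.3))
```

Emit:
play_rows:
  targets:
    - [0.45,0,-2,2,-8.5]
    - [0.45,-1,-4,5,-17]
    - [0.45,-2,-6,8,-25.5]
    - [0.45,-3.3,-8.4,11,-34]
    - [0.45,-3.3,-8.4,13.5,-42.5]
    - [0.45,-3.3,-8.4,13.5,-51]
    - [0.45,-3.3,-8.4,13.5,-59.5]
    - [0.45,-3.3,-8.4,13.5,-68]
    - [0.45,-3.3,-8.4,13.5,-76.5]
    - [0.45,-3.3,-8.4,13.5,-85]

```text
clock: 23.45
eef_pos: [561.5, -6.9, 118.7]
tool_rot: [-3.139, 0.001, 1.529]
force: [-0.5, -0.9, 0.4]
width: 46.8
gripper_force: 0.0
```

Emit:
play_rows:
  targets:
    - [0.45,0,0,0,-8.5]
    - [0.45,0,0,0,-17]
    - [0.45,0,0,0,-19.3]
    - [0.45,0,0,0,-19.3]
    - [0.45,0,0,0,-19.3]
    - [0.45,0,0,0,-19.3]

```text
clock: 24.05
eef_pos: [562.5, -5.4, 120.0]
tool_rot: [-3.141, 0.0, 1.861]
force: [0.9, -0.0, 0.5]
width: 47.1
gripper_force: 0.0
```

```bash
python3 - <<'E'
from h import *
im,d,T=wrist("w12"); dowels(im,d,T); s=ctrl.read_state(); print(s["eef_pos"],s["tool_rot"][2],move(561.6,-5.7,31,np.radians(106.7)))
E
```

```text
c [614.  147.4] size [19.1  7.6] angle 8.5 z 17.5 rgb [143. 106.  68.] px [475   7]
c [ 4.246e+02 -4.000e-01] size [69.9 16.5] angle 70.7 z 16.3 rgb [133.  81.  47.] px [141 146]
c [487.5   7.1] size [70.5 16.6] angle -85.7 z 16.2 rgb [139.  85.  49.] px [231 161]
c [561.2  -4.9] size [69.5 16. ] angle -73.0 z 16.2 rgb [143.  88.  51.] px [323 204]
c [628.5  11.7] size [70.3 16.1] angle -69.1 z 16.2 rgb [136.  83.  48.] px [416 208]
c [704.5   2.8] size [69.7 17.6] angle 84.1 z 16.2 rgb [127.  78.  45.] px [502 244]
c [ 359.9 -113.1] size [65.2 17.1] angle 4.4 z 16.5 rgb [171. 169. 168.] px [ 44 259]
c [860.3 -87.3] size [51.1 26. ] angle 41.8 z 17.3 rgb [32. 31. 33.] px [611 380]
[562.55773606  -5.26206815 120.11707865] 1.8611100581810511 (array([-0.01, -0.1 ,  8.91]), np.float64(-0.1))
```

Emit:
play_rows:
  targets:
    - [0.45,0,-0.1,4,0]
    - [0.45,0,-0.1,7.5,0]
    - [0.45,0,-0.1,8.9,0]
    - [0.45,0,-0.1,8.9,0]
    - [0.7,0,-0.1,8.9,0]
    - [0.9,0,-0.1,8.9,0]
    - [0.9,0,-0.1,8.9,0]
    - [0.9,0,-0.1,8.9,0]
    - [0.9,0,-0.1,8.9,0]

```text
clock: 25.0
eef_pos: [563.0, -5.5, 33.1]
tool_rot: [3.139, 0.001, 1.862]
force: [-0.6, -0.3, 6.8]
width: 14.0
gripper_force: 59.9
```

Emit:
play_rows:
  targets:
    - [0.9,0,0,-2,0]
    - [0.9,0,0,-6,0]
    - [0.9,0,0,-10,0]
    - [0.9,0,0,-11,0]
    - [0.9,0,0,-11,0]
    - [0.9,0,0,-11,0]

```text
clock: 25.6
eef_pos: [561.2, -5.4, 141.0]
tool_rot: [-3.141, -0.0, 1.863]
force: [-0.5, 0.4, 0.3]
width: 14.2
gripper_force: 59.1
```

```bash
python3 - <<'E'
from h import *
print(move(*tray(28,0),140,Y+np.pi/2))
E
```

```text
(array([-20.23,  -7.71,   0.1 ]), np.float64(14.4))
```

Emit:
play_rows:
  targets:
    - [0.9,-4,-1.5,0,3]
    - [0.9,-8,-3,0,6]
    - [0.9,-12,-4.5,0,9]
    - [0.9,-16,-6,0,12]
    - [0.9,-20.2,-7.7,0,14.4]
    - [0.9,-20.2,-7.7,0,14.4]
    - [0.9,-20.2,-7.7,0,14.4]
    - [0.9,-20.2,-7.7,0,14.4]

```text
clock: 26.4
eef_pos: [545.5, -219.4, 139.9]
tool_rot: [-3.139, -0.002, 1.613]
force: [0.0, 0.6, -1.0]
width: 13.7
gripper_force: 59.1
```

```bash
python3 - <<'E'
from h import *
s=ctrl.read_state(); print(s["width"],s["gripper_force"],move(*tray(28,0),48,Y+np.pi/2))
im,d,T=wrist("w13")
E
```

```text
13.653906676895753 59.11731719970703 (array([-0.22,  0.01,  9.19]), np.float64(0.0))
```

View pics/w13.png

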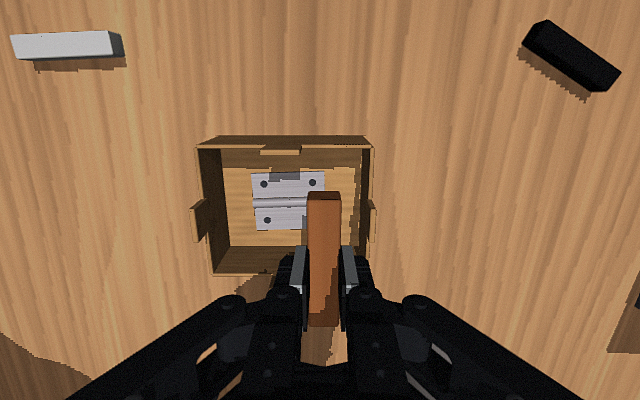

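The picture shows the dowel held at (323,260), square over the tray, with the hinge at (285,200). I lower and release it.

Emit:
play_rows:
  targets:
    - [0.9,-0.1,0,4,0]
    - [0.9,-0.2,0,8,0]
    - [0.9,-0.2,0,9.2,0]
    - [0.9,-0.2,0,9.2,0]
    - [0.9,-0.2,0,9.2,0]
    - [0.7,-0.2,0,9.2,0]
    - [0.7,-0.2,0,9.2,0]
    - [0.7,-0.2,0,9.2,0]
    - [0.7,-0.2,0,5,0]
    - [0.7,-0.2,0,0,0]

```text
clock: 27.45
eef_pos: [544.3, -222.5, 140.1]
tool_rot: [-3.136, -0.002, 1.611]
force: [2.1, -0.5, 0.4]
width: 25.3
gripper_force: 0.0
```

Emit:
play_rows:
  targets:
    - [0.6,4.6,1.8,0,-4]
    - [0.45,9.2,3.6,0,-8]
    - [0.45,13.8,5.4,0,-12]
    - [0.45,18.4,7.2,0,-16]
    - [0.45,23,9.3,1,-18.5]
    - [0.45,23,9.3,2,-18.5]
    - [0.45,23,9.3,2,-18.5]
    - [0.45,23,9.3,2,-18.5]
    - [0.45,23,9.3,2,-18.5]

```text
clock: 28.35
eef_pos: [629.7, 8.0, 121.7]
tool_rot: [-3.141, 0.001, 1.931]
force: [-0.3, -0.4, 0.4]
width: 47.1
gripper_force: 0.0
```

```bash
python3 - <<'E'
from h import *
im,d,T=wrist("w14"); dowels(im,d,T); s=ctrl.read_state(); print(s["eef_pos"],s["tool_rot"][2],move(628.5,11.7,34,np.radians(110.9)))
E
```

```text
c [424.6  -0.8] size [70.6 17. ] angle 70.6 z 16.2 rgb [126.  77.  44.] px [ 46 117]
c [487.9   7.6] size [70.1 16.5] angle -85.6 z 16.2 rgb [132.  81.  47.] px [138 138]
c [628.7  11.8] size [69.5 15.7] angle -69.7 z 16.2 rgb [144.  89.  51.] px [326 199]
c [705.1  11. ] size [53.4 16.9] angle 85.0 z 16.1 rgb [130.  80.  46.] px [417 234]
c [ 707.2 -100. ] size [45.2 16.6] angle -26.1 z 16.3 rgb [12. 11. 12.] px [362 340]
c [ 482.5 -172.6] size [51.8  3.6] angle 3.7 z 17.4 rgb [80. 59. 37.] px [ 94 333]
c [ 462.2 -236.4] size [42.9  2.2] angle -87.6 z 17.9 rgb [40. 29. 18.] px [ 62 381]
[629.78554544   8.20550731 121.88974538] 1.9309395929692046 (array([0.38, 0.  , 8.79]), np.float64(-0.3))
```

Emit:
play_rows:
  targets:
    - [0.45,0.4,0,4,-0.3]
    - [0.45,0.4,0,7.5,-0.3]
    - [0.45,0.4,0,8.8,-0.3]
    - [0.45,0.4,0,8.8,-0.3]
    - [0.7,0.4,0,8.8,-0.3]
    - [0.9,0.4,0,8.8,-0.3]
    - [0.9,0.4,0,8.8,-0.3]
    - [0.9,0.4,0,8.8,-0.3]
    - [0.9,0.4,0,8.8,-0.3]

```text
clock: 29.3
eef_pos: [629.9, 14.0, 35.5]
tool_rot: [3.138, 0.001, 1.939]
force: [-0.6, -1.5, 7.7]
width: 13.7
gripper_force: 59.7
```

Emit:
play_rows:
  targets:
    - [0.9,0,0,-2,0]
    - [0.9,0,0,-6,0]
    - [0.9,0,0,-10,0]
    - [0.9,0,0,-10.8,0]
    - [0.9,0,0,-10.8,0]
    - [0.9,0,0,-10.8,0]

```text
clock: 29.9
eef_pos: [627.7, 14.3, 140.9]
tool_rot: [-3.141, -0.0, 1.939]
force: [-0.6, -0.0, -0.6]
width: 13.5
gripper_force: 58.8
```

Emit:
play_rows:
  targets:
    - [0.9,-2.8,-3.5,0,3]
    - [0.9,-5.6,-7,0,6]
    - [0.9,-8.4,-10.5,0,9]
    - [0.9,-11.2,-14,0,12]
    - [0.9,-14,-17.5,0,15]
    - [0.9,-17,-21.4,0,18.5]
    - [0.9,-17,-21.4,0,18.5]
    - [0.9,-17,-21.4,0,18.5]
    - [0.9,-17,-21.4,0,18.5]

```text
clock: 30.8
eef_pos: [490.0, -220.1, 140.3]
tool_rot: [-3.14, -0.002, 1.618]
force: [-0.5, -0.9, -0.4]
width: 13.6
gripper_force: 58.9
```

```bash
python3 - <<'E'
from h import *
s=ctrl.read_state(); print(s["eef_pos"],s["width"],s["gripper_force"],move(*tray(-28,0),50,Y+np.pi/2))
im,d,T=wrist("w15"); save("w15",im[100:,150:500])
E
```

```text
[ 490.02411606 -220.05021682  140.31757237] 13.606059831356937 58.87274444103241 (array([-0.37, -0.06,  9.03]), np.float64(0.4))
```

View pics/w15.png

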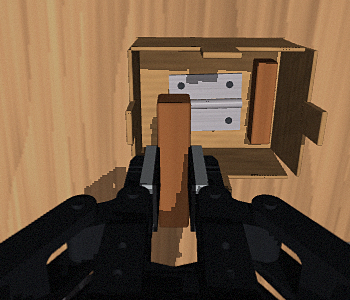

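The crop shows dowel 1 lying at (262,100) in the tray, with the second held at (172,160) over the far side. I release it and go to the farthest dowel.

Emit:
play_rows:
  targets:
    - [0.9,-0.2,0,4,0]
    - [0.9,-0.4,0,8,0]
    - [0.9,-0.4,0,9,0]
    - [0.9,-0.4,0,9,0]
    - [0.9,-0.4,0,9,0]
    - [0.7,-0.4,0,9,0]
    - [0.7,-0.4,0,9,0]
    - [0.7,-0.4,0,9,0]
    - [0.7,-0.4,0,5,0]
    - [0.7,-0.4,0,0,0]

```text
clock: 31.85
eef_pos: [488.0, -224.4, 139.9]
tool_rot: [-3.135, -0.003, 1.617]
force: [0.3, 0.6, 0.5]
width: 25.7
gripper_force: 0.0
```

Emit:
play_rows:
  targets:
    - [0.6,3,3.1,0,2]
    - [0.45,6,6.2,0,4]
    - [0.45,9,9.3,0,6]
    - [0.45,12,12.4,0,8]
    - [0.45,15,15.5,1,8]
    - [0.45,18,18.6,2,8]
    - [0.45,21.7,22.4,2,8]
    - [0.45,21.7,22.4,2,8]
    - [0.45,21.7,22.4,2,8]
    - [0.45,21.7,22.4,2,8]

```text
clock: 32.85
eef_pos: [702.8, 0.0, 120.7]
tool_rot: [-3.14, 0.002, 1.476]
force: [-0.0, 0.3, 0.4]
width: 46.9
gripper_force: 0.0
```

```bash
python3 - <<'E'
from h import *
im,d,T=wrist("w16"); dowels(im,d,T); s=ctrl.read_state(); print(s["eef_pos"],s["tool_rot"][2],move(704.8,2.8,37,np.radians(84.1)))
E
```

```text
c [859.3 105.2] size [32.3  5.6] angle -83.3 z 17.2 rgb [110. 107. 106.] px [558  28]
c [704.6   2.5] size [70.4 16. ] angle 84.1 z 16.2 rgb [145.  89.  52.] px [327 201]
c [488.1   7.3] size [70.1 18.8] angle -85.9 z 16.2 rgb [121.  74.  43.] px [ 45 220]
c [ 715.7 -104.3] size [63.4 17.3] angle -26.5 z 16.3 rgb [8. 7. 8.] px [348 318]
c [ 570.7 -172.5] size [27.3 13. ] angle -34.5 z 17.3 rgb [69. 51. 32.] px [200 391]
[ 7.02821508e+02 -6.17846917e-01  1.21027125e+02] 1.4745157179730128 (array([0.37, 0.18, 8.4 ]), np.float64(0.4))
```

Emit:
play_rows:
  targets:
    - [0.45,0.3,0.2,4,0.4]
    - [0.45,0.3,0.2,7.5,0.4]
    - [0.45,0.3,0.2,8.4,0.4]
    - [0.45,0.3,0.2,8.4,0.4]
    - [0.7,0.3,0.2,8.4,0.4]
    - [0.9,0.3,0.2,8.4,0.4]
    - [0.9,0.3,0.2,8.4,0.4]
    - [0.9,0.3,0.2,8.4,0.4]
    - [0.9,0.3,0.2,8.4,0.4]

```text
clock: 33.8
eef_pos: [707.8, 3.9, 39.8]
tool_rot: [3.138, 0.0, 1.47]
force: [0.1, -0.5, 5.7]
width: 12.0
gripper_force: 58.7
```

Emit:
play_rows:
  targets:
    - [0.9,0,0,-2,0]
    - [0.9,0,0,-6,0]
    - [0.9,0,0,-10,0]
    - [0.9,0,0,-10.5,0]
    - [0.9,0,0,-10.5,0]
    - [0.9,0,0,-10.5,0]

```text
clock: 34.4
eef_pos: [705.6, 4.6, 141.7]
tool_rot: [-3.14, -0.0, 1.47]
force: [0.1, -0.1, -0.5]
width: 11.7
gripper_force: 58.6
```

Emit:
play_rows:
  targets:
    - [0.9,-4,-2.7,0,-2]
    - [0.9,-8,-5.4,0,-4]
    - [0.9,-12,-8.1,0,-6]
    - [0.9,-16,-10.7,0,-8.2]
    - [0.9,-20,-13.4,0,-8.2]
    - [0.9,-24.3,-16.3,0,-8.2]
    - [0.9,-24.3,-16.3,0,-8.2]
    - [0.9,-24.3,-16.3,0,-8.2]
    - [0.9,-24.3,-16.3,0,-8.2]

```text
clock: 35.3
eef_pos: [520.0, -219.6, 141.4]
tool_rot: [-3.141, -0.002, 1.614]
force: [-1.1, -0.2, -0.7]
width: 11.5
gripper_force: 58.8
```

```bash
python3 - <<'E'
from h import *
s=ctrl.read_state(); print(s["eef_pos"],s["width"],s["gripper_force"],move(*tray(0,0),64,Y+np.pi/2))
im,d,T=wrist("w17"); save("w17",im[100:,150:500])
E
```

```text
[ 519.99345728 -219.57694942  141.4383809 ] 11.514042890541484 58.82770788855851 (array([-0.29, -0.26,  7.74]), np.float64(0.1))
```

View pics/w17.png

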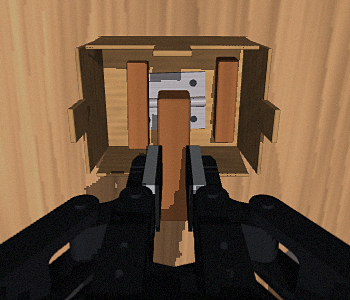

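The crop shows two dowels in the tray at (138,105) and (226,100), with the third held between them at (173,150). I release it and go to the next.

Emit:
play_rows:
  targets:
    - [0.9,-0.2,-0.2,4,0]
    - [0.9,-0.3,-0.3,7,0]
    - [0.9,-0.3,-0.3,8,0]
    - [0.9,-0.3,-0.3,8,0]
    - [0.9,-0.3,-0.3,8,0]
    - [0.7,-0.3,-0.3,8,0]
    - [0.7,-0.3,-0.3,8,0]
    - [0.7,-0.3,-0.3,8,0]
    - [0.7,-0.3,-0.3,4,0]
    - [0.7,-0.3,-0.3,0,0]

```text
clock: 36.35
eef_pos: [515.9, -223.8, 142.6]
tool_rot: [-3.139, -0.001, 1.613]
force: [1.4, -0.5, -0.3]
width: 25.4
gripper_force: 0.0
```

Emit:
play_rows:
  targets:
    - [0.6,4.6,-0.4,0,-1]
    - [0.45,9.2,-0.8,0,-2]
    - [0.45,13.8,-1.2,0,-2]
    - [0.45,18.4,-1.6,0,-2]
    - [0.45,23.1,-2,1,-2]
    - [0.45,23.1,-2,2,-2]
    - [0.45,23.1,-2,2,-2]
    - [0.45,23.1,-2,2,-2]
    - [0.45,23.1,-2,2,-2]

```text
clock: 37.25
eef_pos: [487.5, 3.9, 122.8]
tool_rot: [3.141, 0.001, 1.645]
force: [-0.7, -0.3, 0.7]
width: 46.7
gripper_force: 0.0
```

```bash
python3 - <<'E'
from h import *
im,d,T=wrist("w18"); dowels(im,d,T); s=ctrl.read_state(); print(s["eef_pos"],s["tool_rot"][2],move(488,7.5,34,np.radians(94.3)))
E
```

```text
c [443.6 134.4] size [20.8  4.5] angle 8.6 z 16.7 rgb [143. 106.  67.] px [272   4]
c [614.4 146.9] size [21.5  5.8] angle 1.6 z 17.0 rgb [132.  98.  62.] px [545   5]
c [487.4   7.5] size [70. 16.] angle -85.2 z 16.3 rgb [134.  82.  47.] px [325 199]
c [ 4.242e+02 -4.000e-01] size [70.  16.1] angle 70.1 z 16.3 rgb [132.  81.  46.] px [242 203]
c [ 335.9 -114.9] size [27.7 16.9] angle 7.4 z 16.4 rgb [157. 156. 155.] px [138 322]
c [ 718.6 -105.5] size [72.1 16.7] angle -27.1 z 16.2 rgb [ 9.  8. 10.] px [572 338]
[487.52150303   4.0264155  122.81399752] 1.644604020516185 (array([0.35, 0.06, 8.88]), np.float64(-0.1))
```

Emit:
play_rows:
  targets:
    - [0.55,0.3,0,4,0]
    - [0.55,0.3,0,7.5,0]
    - [0.55,0.3,0,8.9,0]
    - [0.55,0.3,0,8.9,0]
    - [0.7,0.3,0,8.9,0]
    - [0.9,0.3,0,8.9,0]
    - [0.9,0.3,0,8.9,0]
    - [0.9,0.3,0,8.9,0]
    - [0.9,0.3,0,8.9,0]

```text
clock: 38.2
eef_pos: [487.8, 8.5, 34.6]
tool_rot: [3.139, 0.0, 1.647]
force: [-0.5, -1.7, 8.2]
width: 13.7
gripper_force: 59.4
```

Emit:
play_rows:
  targets:
    - [0.9,0,0,-2,0]
    - [0.9,0,0,-6,0]
    - [0.9,0,0,-10,0]
    - [0.9,0,0,-11,0]
    - [0.9,0,0,-11,0]
    - [0.9,0,0,-11,0]

```text
clock: 38.8
eef_pos: [486.4, 9.1, 142.9]
tool_rot: [-3.141, -0.0, 1.648]
force: [-0.7, 0.1, -1.0]
width: 13.7
gripper_force: 58.7
```

Emit:
play_rows:
  targets:
    - [0.9,-2,0,0,8.5]
    - [0.9,-6,0.4,0,17]
    - [0.9,-10,0.6,0,25.5]
    - [0.9,-14,0.9,0,34]
    - [0.9,-18,1.1,0,42.5]
    - [0.9,-21.4,1.3,0,51]
    - [0.9,-21.4,1.3,0,59.5]
    - [0.9,-21.4,1.3,0,68]
    - [0.9,-21.4,1.3,0,76.5]
    - [0.9,-21.4,1.3,0,85]

```text
clock: 39.8
eef_pos: [515.0, -203.3, 141.2]
tool_rot: [-3.14, 0.004, 0.158]
force: [0.3, -0.6, -0.1]
width: 13.6
gripper_force: 58.7
```

Emit:
play_rows:
  targets:
    - [0.9,0,0,0,7]
    - [0.9,0,0,0,7]
    - [0.9,0,0,0,7]
    - [0.9,0,0,0,7]

```text
clock: 40.2
eef_pos: [515.8, -203.4, 142.6]
tool_rot: [-3.141, 0.001, 0.044]
force: [-0.1, -0.8, 0.5]
width: 13.7
gripper_force: 58.7
```

```bash
python3 - <<'E'
from h import *
s=ctrl.read_state(); print(s["eef_pos"],s["width"],s["gripper_force"],move(*tray(0,18),68,Y))
im,d,T=wrist("w19"); save("w19",im[100:,100:550])
P=tp(cloud("wrist",d,T)); 
for a in(-28,0,28):
    for b in(-25,0,25):
        m=(abs(P[...,0]-a)<5)&(abs(P[...,1]-b)<6)&(P[...,2]<60); print(a,b,np.median(P[m][:,2]).round(1) if m.any() else None)
E
```

```text
[ 515.82988316 -203.43256638  142.5941781 ] 13.705861356987548 58.69174897670746 (array([0.1 , 0.12, 7.46]), np.float64(0.2))
-28 -25 32.0
-28 0 26.9
-28 25 None
0 -25 27.2
0 0 27.2
0 25 None
28 -25 4.1
28 0 5.8
28 25 3.5
```

View pics/w19.png

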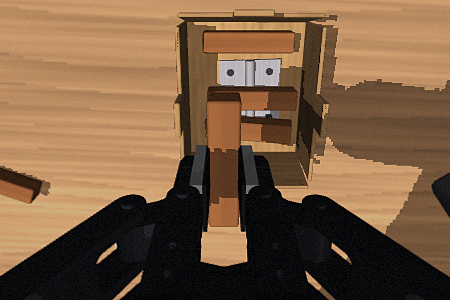

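The crop shows three dowels in the tray at (250,42), (255,96) and (270,130). The fourth is held crosswise at (224,160). I lay it across the two tall ones, centred slightly to -x.

Emit:
play_rows:
  targets:
    - [0.9,-0.3,0.1,3,0]
    - [0.9,-0.5,0.1,6,0]
    - [0.9,-0.5,0.1,7,0]
    - [0.9,-0.5,0.1,7,0]
    - [0.9,-0.5,0.1,7,0]
    - [0.7,-0.5,0.1,7,0]
    - [0.7,-0.5,0.1,7,0]
    - [0.7,-0.5,0.1,7,0]
    - [0.7,-0.5,0.1,3,0]
    - [0.7,-0.5,0.1,0,0]

```text
clock: 41.25
eef_pos: [511.1, -204.9, 144.6]
tool_rot: [3.141, 0.0, 0.042]
force: [1.3, 0.6, 0.4]
width: 25.6
gripper_force: 0.0
```

```bash
python3 - <<'E'
from h import *
s=ctrl.read_state(); print(s["eef_pos"],s["tool_rot"][2],move(424.2,-.4,120,np.radians(70.3)))
E
```

```text
[ 511.11127169 -204.91282845  144.58192608] 0.041781475005224555 (array([ -7.83, -20.8 ,   2.46]), np.float64(-67.9))
```

Emit:
play_rows:
  targets:
    - [0.55,-1.5,-4,0,-8.5]
    - [0.45,-3,-8,0,-17]
    - [0.45,-4.5,-12,0,-25.5]
    - [0.45,-6,-16,0,-34]
    - [0.45,-7.8,-20.8,1,-42.5]
    - [0.45,-7.8,-20.8,2.4,-51]
    - [0.45,-7.8,-20.8,2.4,-59.5]
    - [0.45,-7.8,-20.8,2.4,-67.9]
    - [0.45,-7.8,-20.8,2.4,-67.9]
    - [0.45,-7.8,-20.8,2.4,-67.9]

```text
clock: 42.25
eef_pos: [424.8, -0.4, 119.6]
tool_rot: [3.141, -0.0, 1.223]
force: [0.6, -0.0, 0.7]
width: 47.1
gripper_force: 0.0
```

```bash
python3 - <<'E'
from h import *
im,d,T=wrist("w20"); dowels(im,d,T); s=ctrl.read_state(); print(s["eef_pos"],s["tool_rot"][2],move(424.2,-.4,34,np.radians(70.3)))
im,d=ctrl.get_image("scene"); save("s20",cv2.resize(im[150:250,180:320],None,fx=4,fy=4))
E
```

```text
c [442.2 133.4] size [18.1  5.7] angle -12.5 z 18.4 rgb [136. 101.  64.] px [277   5]
c [ 4.243e+02 -4.000e-01] size [70.  15.7] angle 69.5 z 16.3 rgb [131.  80.  46.] px [324 205]
c [ 360.1 -113.2] size [63.8 17.8] angle 4.5 z 16.4 rgb [138. 137. 135.] px [300 342]
c [ 560.4 -169.7] size [35.7  4.8] angle -1.4 z 17.5 rgb [67. 49. 31.] px [540 331]
[ 4.24822500e+02 -4.12643977e-01  1.19572883e+02] 1.2235644866941802 (array([-0.02, -0.06,  8.56]), np.float64(-0.2))
```

View pics/s20.png

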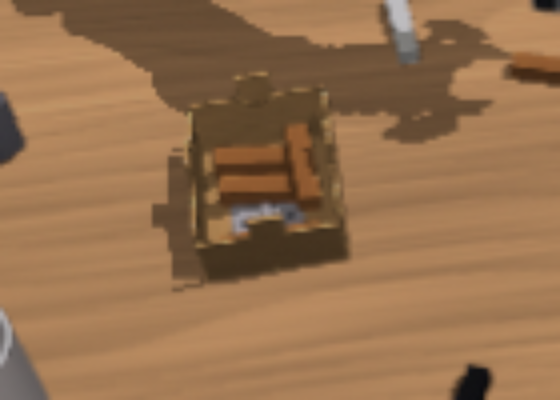

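The crop shows the fourth dowel lying across at (305,165) with two at (250,155) and (255,188), and the walls upright. Now the last dowel.

Emit:
play_rows:
  targets:
    - [0.45,0,-0.1,4,0]
    - [0.45,0,-0.1,7.5,0]
    - [0.45,0,-0.1,8.6,0]
    - [0.45,0,-0.1,8.6,0]
    - [0.7,0,-0.1,8.6,0]
    - [0.9,0,-0.1,8.6,0]
    - [0.9,0,-0.1,8.6,0]
    - [0.9,0,-0.1,8.6,0]
    - [0.9,0,-0.1,8.6,0]

```text
clock: 43.25
eef_pos: [427.3, 0.2, 37.2]
tool_rot: [-3.136, 0.001, 1.225]
force: [0.4, 1.0, -0.4]
width: 13.4
gripper_force: 58.6
```

Emit:
play_rows:
  targets:
    - [0.9,0,0,-2,0]
    - [0.9,0,0,-6,0]
    - [0.9,0,0,-10,0]
    - [0.9,0,0,-11.5,0]
    - [0.9,0,0,-11.5,0]
    - [0.9,0,0,-11.5,0]

```text
clock: 43.85
eef_pos: [427.6, 0.7, 151.6]
tool_rot: [-3.136, 0.001, 1.227]
force: [-0.5, 0.9, 0.0]
width: 13.5
gripper_force: 58.7
```

Emit:
play_rows:
  targets:
    - [0.9,-3.5,2.7,0,8.5]
    - [0.9,-7,5.5,0,17]
    - [0.9,-10.5,8.5,0,25.5]
    - [0.9,-14,11.5,0,34]
    - [0.9,-17,14,0,42.5]
    - [0.9,-19.7,16.4,0,51]
    - [0.9,-19.7,16.4,0,59.5]
    - [0.9,-19.7,16.4,0,68]
    - [0.9,-19.7,16.4,0,68]
    - [0.9,-19.7,16.4,0,68]

```text
clock: 44.85
eef_pos: [515.0, -240.4, 149.7]
tool_rot: [-3.14, 0.008, 0.043]
force: [0.5, -0.4, -1.2]
width: 13.1
gripper_force: 58.8
```

```bash
python3 - <<'E'
from h import *
s=ctrl.read_state(); print(s["eef_pos"],s["width"],s["gripper_force"],move(*tray(-6,-18),73,Y))
E
```

```text
[ 514.98427412 -240.35512294  149.72179305] 13.077633113898274 58.75467896461487 (array([-0.21,  0.04,  7.67]), np.float64(0.1))
```

Emit:
play_rows:
  targets:
    - [0.9,-0.1,0,3,0]
    - [0.9,-0.2,0,6,0]
    - [0.9,-0.2,0,7.5,0]
    - [0.9,-0.2,0,7.5,0]
    - [0.9,-0.2,0,7.5,0]
    - [0.7,-0.2,0,7.5,0]
    - [0.7,-0.2,0,7.5,0]
    - [0.7,-0.2,0,7.5,0]
    - [0.7,-0.2,0,3,0]
    - [0.7,-0.2,0,0,0]

```text
clock: 45.85
eef_pos: [513.6, -241.3, 152.9]
tool_rot: [3.141, 0.006, 0.04]
force: [0.9, -1.6, -0.1]
width: 25.6
gripper_force: 0.0
```

Emit:
play_rows:
  targets:
    - [0.7,0,0,-4,0]
    - [0.7,3,0,-7,0]
    - [0.5,6,-3,-10,0]
    - [0.5,8,-5,-10,0]
    - [0.5,8,-5,-10,0]
    - [0.5,8,-5,-10,0]
    - [0.5,8,-5,-10,0]

```text
clock: 46.55
eef_pos: [591.0, -188.5, 250.6]
tool_rot: [3.141, 0.007, 0.038]
force: [0.5, 0.0, 0.6]
width: 42.7
gripper_force: 0.0
```

```bash
python3 - <<'E'
from h import *
im,d,T=wrist("w21"); Pw=cloud("wrist",d,T); 
P=tp(Pw); hsv=cv2.cvtColor(im,cv2.COLOR_RGB2HSV)
m=(abs(P[...,0])<54)&(abs(P[...,1])<44)&(P[...,2]<75); print("max z in tray",np.percentile(P[m][:,2],[50,90,99,100]).round(1))
import io,contextlib
for w in("back","front","left","right"):
    f=io.StringIO()
    with contextlib.redirect_stdout(f): profile(Pw,w)
    print(w,[l.split("),")[0:4] for l in f.getvalue().replace("np.float64","").splitlines()])
cv2.imwrite("pics/w21.png",im[...,::-1])
E
```

```text
max z in tray [19.7 45.5 47.8 49.3]
back [['back panel [(-12, 275, (3.0', ' (15.0', ' (20.0)', ' (-4, 261, (-0.0'], ['back tab [(-12, 62, (18.0', ' (19.0', ' (20.0)', ' (-4, 99, (-1.0']]
front [['front panel [(-12, 49, (2.0', ' (4.0', ' (4.0)', ' (-4, 672, (12.0'], ['front tab [(-12, 93, (3.0', ' (3.0', ' (5.0)', ' (-4, 651, (11.0']]
left [['left panel [(-12, 290, (2.0', ' (3.0', ' (4.0)', ' (-4, 278, (3.0'], ['left tab [(-12, 94, (2.0', ' (3.0', ' (4.0)', ' (-4, 131, (4.0']]
right [['right panel [(-12, 284, (3.0', ' (4.0', ' (16.0)', ' (-4, 376, (10.0'], ['right tab [(-12, 231, (3.0', ' (20.0', ' (67.0)', ' (-4, 152, (11.0']]
```

View pics/w21.png

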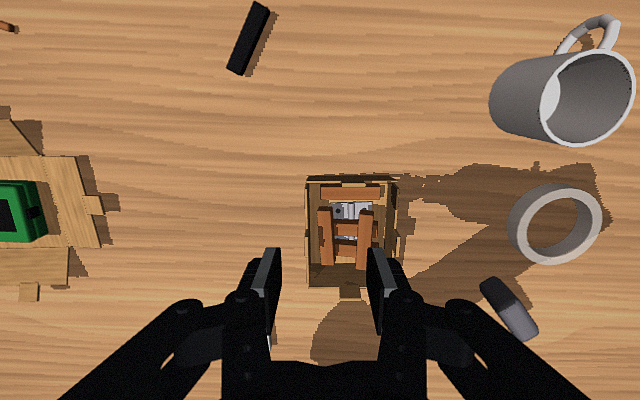

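The picture shows all five dowels in the tray: two crosswise at (327,235) and (364,238), and three beneath at (350,193), (345,228) and (345,245). The walls are up. I run a final check of wall lean and the other blank before handing in.

```bash
python3 - <<'E'
from h import *
D=np.load("w21.npz"); P=tp(cloud("wrist",D["d"],D["T"])).reshape(-1,3); P=P[~np.isnan(P[:,0])]
for w,o,l,h in(("back",P[:,0],P[:,1],60),("front",-P[:,0],P[:,1],60),("left",P[:,1],P[:,0],50),("right",-P[:,1],P[:,0],50)):
    r=[]
    for z0,z1,lm in((8,20,40),(40,50,40),(56,71,12)):
        m=(abs(o-h)<15)&(abs(l)<lm)&(P[:,2]>z0)&(P[:,2]<z1)&(o-h>-6); r.append((int(m.sum()),(np.percentile(o[m]-h,[10,50,90]).round(1).tolist() if m.sum()>5 else None)))
    print(w,r)
im,d=ctrl.get_image("top"); d0=np.load("top.npz")["im"]
df=abs(im.astype(int)-d0).sum(2); print([(n,int((df[b:c,a:e]>60).sum())) for n,(a,b,e,c) in dict(case=(222,185,292,258),mug=(425,155,460,195),tape=(440,205,478,242),glue=(180,150,208,185)).items()])
E
```

```text
back [(76, [1.9, 2.1, 2.9]), (206, [5.5, 6.7, 7.6]), (133, [7.2, 9.1, 10.1])]
front [(229, [-3.1, -2.2, -1.3]), (305, [0.4, 1.3, 2.8]), (213, [1.5, 2.6, 4.8])]
left [(26, [-2.1, -2.0, -2.0]), (107, [-1.7, -0.6, 0.7]), (91, [-3.0, -1.3, 0.2])]
right [(127, [-4.1, -3.9, -3.7]), (158, [-4.3, -3.7, -1.8]), (128, [-4.8, -4.3, -1.8])]
[('case', 2064), ('mug', 45), ('tape', 678), ('glue', 0)]
```

The back wall now leans out about 0.14 rad and the front about 0.1 rad, nudged while the dowels were placed. I press both upright again from outside.

```bash
python3 - <<'E'
from h import *
print(move(*tray(112,0),66,Y),move(*tray(66,0),66,Y))
E
```

```text
(array([ 3.85,  3.06, 18.43]), np.float64(-0.2)) (array([-0.75,  3.08, 18.46]), np.float64(-0.2))
```

Emit:
play_rows:
  targets:
    - [1,3.9,3.1,3,0]
    - [1,3.9,3.1,8,0]
    - [1,3.9,3.1,13,0]
    - [1,3.9,3.1,17,0]
    - [1,3.9,3.1,18.4,0]
    - [1,3.9,3.1,18.4,0]
    - [1,2,3.1,18.4,0]
    - [1,1,3.1,18.4,0]
    - [1,0.4,3.1,18.4,0]
    - [1,0,3.1,18.4,0]

```text
clock: 47.65
eef_pos: [593.1, -219.1, 68.4]
tool_rot: [3.141, 0.003, 0.04]
force: [0.7, -0.4, -0.4]
width: 0.4
gripper_force: 0.3
```

Emit:
play_rows:
  targets:
    - [1,-0.3,0,0,0]
    - [1,-0.6,0,0,0]
    - [1,-0.9,0,0,0]
    - [1,-1,0,0,0]
    - [1,-1,0,0,0]

```text
clock: 48.15
eef_pos: [589.1, -218.6, 67.8]
tool_rot: [3.139, -0.005, 0.043]
force: [12.6, -1.9, -3.7]
width: 0.2
gripper_force: 6.6
```

Emit:
play_rows:
  targets:
    - [1,1,0,0,0]
    - [1,3.5,0,0,0]
    - [1,3.5,0,-5,0]
    - [1,3.5,0,-10,0]
    - [1,3.5,0,-10,0]
    - [1,3.5,0,-10,0]

```text
clock: 48.75
eef_pos: [618.2, -217.6, 167.4]
tool_rot: [3.141, 0.005, 0.04]
force: [-0.3, 0.4, -0.4]
width: 0.2
gripper_force: 0.0
```

```bash
python3 - <<'E'
from h import *
print(move(*tray(-114,0),165,Y),move(*tray(-114,0),66,Y),move(*tray(-68,0),66,Y))
E
```

```text
(array([-21.48,   0.09,   0.36]), np.float64(-0.0)) (array([-21.42,   0.09,  10.26]), np.float64(-0.0)) (array([-16.82,   0.08,  10.23]), np.float64(-0.0))
```

Emit:
play_rows:
  targets:
    - [1,-5,0,0,0]
    - [1,-10,0,0,0]
    - [1,-15,0,0,0]
    - [1,-20,0,0,0]
    - [1,-21.5,0,0,0]
    - [1,-21.5,0,5,0]
    - [1,-21.5,0,10.2,0]
    - [1,-21.5,0,10.2,0]
    - [1,-20,0,10.2,0]
    - [1,-18.5,0,10.2,0]

```text
clock: 49.75
eef_pos: [431.6, -226.0, 66.1]
tool_rot: [3.142, 0.008, 0.036]
force: [0.2, 0.0, 0.2]
width: -0.1
gripper_force: 0.0
```

Emit:
play_rows:
  targets:
    - [1,0.6,0,0,0]
    - [1,1.1,0,0,0]
    - [1,1.5,0,0,0]
    - [1,1.8,0,0,0]
    - [1,2.0,0,0,0]
    - [1,2.0,0,0,0]

```text
clock: 50.35
eef_pos: [448.6, -224.5, 65.7]
tool_rot: [-3.141, 0.012, 0.038]
force: [-8.3, -0.2, 5.9]
width: -0.1
gripper_force: 4.1
```

Emit:
play_rows:
  targets:
    - [1,-1,0,0,0]
    - [1,-3,0,0,0]
    - [1,-3,0,-5,0]
    - [1,-3,0,-10,0]
    - [1,1,-3,-15,0]
    - [1,6,-5,-19,0]
    - [1,11,-5,-19,0]
    - [1,15,-5,-19,0]
    - [1,15,-5,-19,0]
    - [1,15,-5,-19,0]

```text
clock: 51.35
eef_pos: [604.2, -166.7, 254.2]
tool_rot: [-3.141, 0.005, 0.045]
force: [-0.3, 0.5, -1.0]
width: -0.2
gripper_force: 0.0
```

```bash
cat > chk.py <<'E'
from h import *
im,d,T=wrist("w22"); Q=cloud("wrist",d,T); P=tp(Q).reshape(-1,3); P=P[~np.isnan(P[:,0])]; print(T[:3,3])
for w,o,l,h in(("back",P[:,0],P[:,1],60),("front",-P[:,0],P[:,1],60),("left",P[:,1],P[:,0],50),("right",-P[:,1],P[:,0],50)):
    r=[]
    for z0,z1,lm in((8,20,40),(40,50,40),(56,71,12)):
        m=(abs(o-h)<15)&(abs(l)<lm)&(P[:,2]>z0)&(P[:,2]<z1)&(o-h>-6); r.append((int(m.sum()),(np.percentile(o[m]-h,[10,50,90]).round(1).tolist() if m.sum()>5 else None)))
    print(w,r)
E
python3 chk.py
```

```text
[ 604.23440624 -166.74954727  254.17389525]
back [(197, [0.3, 0.6, 0.9]), (301, [-1.5, 0.4, 0.9]), (159, [-2.2, 0.4, 0.8])]
front [(127, [-4.3, -3.6, -3.1]), (208, [-4.6, -3.6, -2.6]), (83, [-5.3, -4.7, -4.0])]
left [(0, None), (62, [-1.4, -0.3, 0.9]), (1, None)]
right [(154, [-4.1, -3.8, -3.5]), (219, [-4.2, -3.6, -1.7]), (139, [-4.8, -4.3, -1.6])]
```

View pics/w22.png

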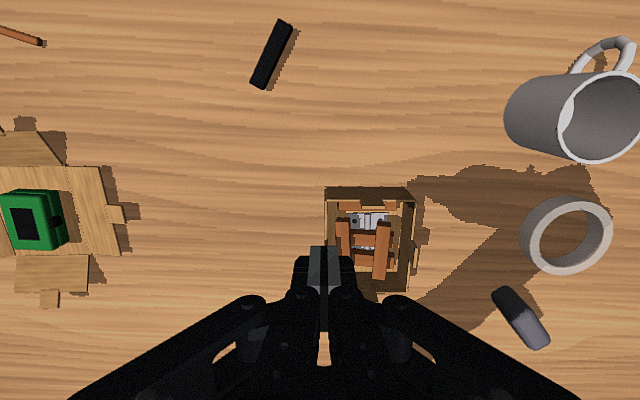

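The tray at (370,240) stands with its walls upright, the dowels and hinge inside. The other blank at (50,220) is flat with its case in place.

```bash
python3 -c "
from cell import ctrl; print(ctrl.finish_job())"
```

```text
the job is handed in; nothing more can be done
None
```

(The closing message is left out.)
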